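Pack the reference discs into the carrying rack

TASK

Get the steel reference discs ready to go out for calibration: swing the carrying rack's hinged keeper bar up and fold it right back, then take every disc out of the black pocket tray (press its far edge down so that it tips against the pocket wall and its near edge comes up, then grip it) and stand it on edge in a slot of its own in the rack, fully down. When all the discs are in, swing the keeper bar back over them and all the way down into its catch, and leave the cup, the brass weight and the bottle where they stand.

Things in the scene. Friction and masses are not known exactly. Their poses are not given: they have to be found in the camera images.
- disc0_center (a point): Plain bright steel reference disc, 60 mm across, 10 mm thick, about 210 g. The point is its centre; its z axis is the disc's axis. At the start it lies flat in a pocket of the tray, over the rib, its top 1 mm above the pocket walls. Absent (None) in some runs.
- disc1_center (a point): Plain bright steel reference disc, 60 mm across, 10 mm thick, about 210 g. The point is its centre; its z axis is the disc's axis. At the start it lies flat in a pocket of the tray, over the rib, its top 1 mm above the pocket walls. Absent (None) in some runs.
- disc2_center (a point): Plain bright steel reference disc, 60 mm across, 10 mm thick, about 210 g. The point is its centre; its z axis is the disc's axis. At the start it lies flat in a pocket of the tray, over the rib, its top 1 mm above the pocket walls. Absent (None) in some runs.
- tray: Fixed tray of slippery black plastic, 88 (x) by 240 (y) mm, walls 41 mm high; three square pockets at y = -76, 0, +76 mm. Origin: centre of its underside; +x faces away from the robot. A 12 mm wide rib (x = -12 to 0, top at z = 32) crosses every pocket. Beyond it (+x) is a well with its floor at z = 4; on the near side the floor is at z = 20. Pockets are 64 mm wide in y; near wall at x = -36.
- tray_pocket (a point): Far top edge of the rib in the middle pocket: tray x = 0, y = 0, z = 32 mm; axes as the tray's. The pocket's far wall is 32 mm further in x at this height and leans in to 28 mm at the well's bottom. A disc lies flat, balanced on the rib, centre at tray x = -3, with 2-3 mm to the walls, so its rim cannot be gripped.
- tray_press (a point): Where to press in the middle pocket (the others: 76 mm either side in y): tray x = +20, z = 42 mm, near the disc's far edge. Pressed down about 10 mm here (a few N), the disc tips past 35 degrees and falls over the rib: far edge down in the well against the far wall, near edge 20 to 30 mm above the rib. It stays so, leaning 53 to 90 degrees from flat, and can be gripped by its faces.
- rack: Fixed carrying rack, 142 (x) by 82 (y) mm; origin at its underside's centre. Slots at x = -34, 0, +34 mm, each 16 mm wide in x, 66 mm long in y, floor at z = 6, walls to 34 (side rails 36). A disc standing in a slot has its axis along the rack's x, centre at z = 36, top at 66 (it may lean 12 degrees). Catch at the +x end: forked post 24 mm wide, 78 high, its seat at 68; hinge post at the -x end, 80 high.
- keeper (a joint): Hinge angle of the keeper bar in rad: 0 = level across the slots, down in the fork of the catch; grows as it opens, about 1.57 = upright, up to 2.97 = folded back outside the rack's -x end, clear of the gripper. It starts closed. Friction (about 0.12 N m) holds it wherever it is left; it does not fall shut.
- keeper_hinge (a point): Hinge point of the keeper bar: in the rack's frame x = -66, y = 0, z = 74 mm. The hinge axis is the rack's y. The bar is flat steel 12 mm wide (rack's y), 10 mm thick, and reaches to 168 mm from the hinge.
- keeper_grip (a point): Centre of the round grip boss (17 mm across, 14 mm wide along the rack's y) on the keeper bar, 154 mm from the hinge. At keeper angle a it is at x = -66 + 154 cos a, z = 74 + 154 sin a mm in the rack's frame (y = 0); closed, it overhangs the rack's end.
- pencup: Bystander: empty grey cup, 72 mm across, 90 mm high. Leave it alone.
- weight: Bystander: small brass check weight with a knob, 44 mm across, 58 mm high. Leave it alone.
- solvent: Bystander: white plastic bottle, 60 mm across, 150 mm high. Leave it alone.
Mind the look-alikes: they are no part of the job. What is shaped like the part that bears disc1_center but blue is not meant. Leave any pink look-alike of the part that bears disc0_center alone.

How it is judged:
By the outcome, as a careful person would: the job done as asked, in the order asked, and still so for the second after the job is handed in, with the robot touching nothing.
Of disc0, disc1, disc2 only 2 to 3 are there at a start; the rules pass over those that are not, and their reading is None.
At some moment in a run one of disc0, disc1, disc2 may be knocked a few centimetres aside while the robot is not near it.
Once in a run the grip may slacken for a moment while it holds something.
It also fails if it takes over 210 s, if anything falls off the work surface, if the arm or the gripper's body presses on something with over 40 N, if the wrist force passes 120 N, or if a joint passes its speed limit or range.

ROBOT

A 6-joint arm with a two-finger parallel gripper is mounted at the origin on the work surface. World frame = base frame: x ahead of the robot, y to its left, z up, the work surface at z = 0. Lengths are in m, angles in degrees, forces in N, time in s.
With the tool pointing down it reaches from about 0.35 to 0.875 m from the base axis. Payload 4.2 kg.
Tool frame: the origin (TCP) lies midway between the tips of the shut fingers; the grasp point (between the pads) lies 19 mm behind it (hold_point_z is the z of the grasp point in the tool frame, in m); z points along the fingers, y is the direction in which the jaws open and shut (so a half turn about z gives the same grasp; the last joint's range is limited). The gripper opens to 87 mm and grips with 3 to 60 N. Pads are 19 mm wide; open, the fingers measure 117 mm over their backs; the gripper's body (75 mm by 190 mm) begins 51 mm behind the grasp point.
Start: joints at [-48.495, 22.042, 0.453, 0, -68.411, -14.817], TCP at [0.281, -0.558, 0.223] pointing down, gripper open.
Joint ranges: [-179.83, 179.83], [-69.29, 118.12], [-61.27, 80.66], [-181.25, 117.63], [-171.15, -9.14], [-177.46, 177.46]. Speed limits (degrees/s): [159.86, 159.86, 180, 180, 180, 180].

INTERFACE

Orientations are given as a 3x3 rotation matrix whose columns are the frame's x, y, z axes.
In Python, from station import * gives the robot as it stands. The module is installed in compiled form; this text tells all that it offers.
- The arm moves only by the tool jog_arm, never from a script. Its argument "moves" is a list of rows, each a list of 7 numbers: the closure, from -1 (fully open) to 1 (shut), then the shift along the tool's x, y, z in m, then the turn, a rotation vector about the tool's x, y, z in rad. In form: [[gripper, x, y, z, wx, wy, wz], ...]. A call has exactly 10 rows; each row is the pose to reach, as a shift and turn from the pose commanded when the call began, along the tool's axes at that moment; what a row does not reach only later rows make up. A row lasts 1/12 s, in which the tool goes at most 41.7 mm and 7.16 degrees, less where a joint would pass 70% of its speed; a pose out of reach is approached as far as the arm can. A call with a gripper value outside its range is refused whole. The fingers move at their own pace and stop on an object; the grip force is fixed at half the most. Time passes only in rows, so rows that repeat a pose let the fingers close, or fill a call up. It gives the time, the measured TCP pose, the force and the opening at its end, in the units of the state.
- sense(): the state, without advancing time (a new reading comes with each control period).
- capture(name): name is "scene" or "top" or "wrist"; returns a dict with "frame" (420x560x3 uint8, red, green, blue), "fov_y" (degrees; the focal length in pixels is half the picture's height over the tangent of half this angle, whatever the lens; pixels are square), "cx", "cy" (the principal point, pixels), "world_from_camera" (4x4, takes a point from camera to world coordinates). Camera axes: x right, y down, z forward; pixel columns grow to the right and rows downward; lengths in m; the calibration is good to about 2 mm. The wrist camera is an equidistant fisheye: a pixel r from the principal point sees the ray r / f radians off the axis. A picture is of the moment at which its call begins. There is no depth.
- finish_job(): hands the job in, once; it reports no verdict.
The state is a dict: "time_s": time; "joints": joint angles; "joint_velocities": joint speeds; "effort": joint torques, N m; "tcp_pos": TCP position; "ee_rot": TCP orientation; "wrist_force": force on the tool from outside, world axes, zero at the start; "moment": the same for the moment, N m; "gripper_width": opening from 0.0 (shut) to 1.0 (fully open).
Only numpy, scipy, OpenCV 4.12 (cv2) and the standard library are available. Lean on these libraries where they do the work, as an engineer would, in place of code of your own. Each camera call takes 0.05 s, during which the arm holds its last target.

## Working session

There is one attempt and no reset: what is moved stays moved. The work goes in short steps, Python scripts to look and compute and a tool call to move; the robot and the scene stay as the last step left them, time stands still between calls to the robot, and variables do not carry over. Pictures are saved under pics/ and viewed, and the job is handed in when it is done.

Besides the shell and the picture viewer there is one more tool, called after "Call:" as name(argument=value, ...) on one line, values as JSON. jog_arm: Moves the arm, as the interface text tells. Its arguments: {"type":"object","properties":{"moves":{"type":"array"}},"required":["moves"]}

```bash
mkdir -p pics
cat > h.py <<'E'
import numpy as np, cv2
from station import *
def cam(name):
    c=capture(name); return c
def save(c,n):
    cv2.imwrite('pics/'+n, c['frame'][:,:,::-1])
E
python3 - <<'E'
from h import *
s=sense()
for k in s: print(k, np.round(s[k],3).tolist() if not isinstance(s[k],dict) else s[k])
for n in ['scene','top','wrist']:
    c=cam(n); save(c,n+'0.png'); print(n,c['fov_y'],c['cx'],c['cy'],np.round(c['world_from_camera'],4).tolist())
E
```

```text
time_s 0.0
joints [-48.494, 22.09, 0.38, -0.028, -68.412, -14.816]
joint_velocities [0.026, 0.031, 0.016, -0.049, 0.027, -0.083]
effort [0.001, -39.067, 18.741, 4.22, 0.011, -0.0]
tcp_pos [0.28, -0.558, 0.221]
ee_rot [[-0.894, -0.449, -0.001], [-0.449, 0.894, 0.002], [0.0, 0.002, -1.0]]
wrist_force [-0.186, -0.934, 0.537]
moment [-0.032, 0.056, 0.074]
gripper_width 1.001
scene 45.2642458231102 286.5741749857757 211.62332748882477 [[0.2423, 0.6803, -0.6917, 1.3607], [0.9701, -0.1572, 0.1852, -0.3408], [0.0173, -0.7159, -0.698, 0.8506], [0.0, 0.0, 0.0, 1.0]]
top 46.610185785846696 278.2024876140705 202.973581041975 [[-0.009, -0.997, 0.0763, 0.5023], [-0.9999, 0.0094, 0.004, -0.111], [-0.0047, -0.0763, -0.9971, 1.317], [0.0, 0.0, 0.0, 1.0]]
wrist 65.70646984690485 277.2095456837645 204.18113987124073 [[-0.4486, 0.867, 0.2168, 0.2224], [0.8937, 0.4349, 0.1103, -0.5868], [0.0013, 0.2432, -0.97, 0.383], [0.0, 0.0, 0.0, 1.0]]
```

View pics/scene0.png

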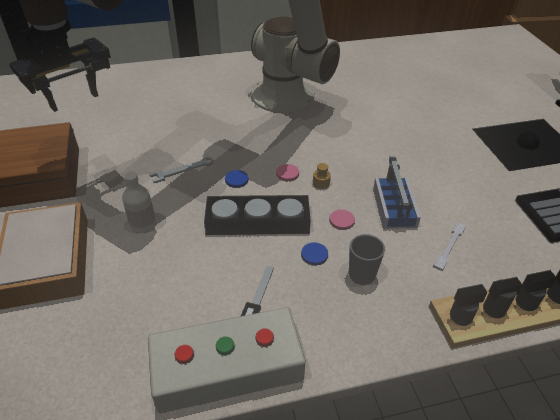

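View pics/top0.png

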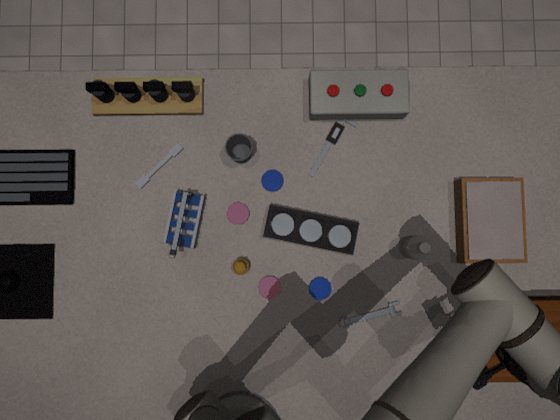

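View pics/wrist0.png

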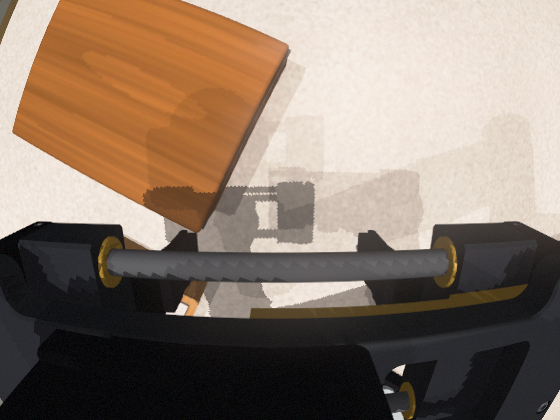

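```bash
cat >> h.py <<'E'
def ray(c,u,v):
    f=c['frame'].shape[0]/2/np.tan(np.radians(c['fov_y'])/2)
    T=c['world_from_camera']; x=u-c['cx'];y=v-c['cy']
    d=np.array([x/f,y/f,1.0]); 
    return T[:3,3], T[:3,:3]@d
def rayw(c,u,v):
    f=c['frame'].shape[0]/2/np.tan(np.radians(c['fov_y'])/2)
    T=c['world_from_camera']; x=u-c['cx'];y=v-c['cy']; r=np.hypot(x,y); th=r/f
    d=np.array([np.sin(th)*x/r,np.sin(th)*y/r,np.cos(th)]) 
    return T[:3,3], T[:3,:3]@d
def onz(c,u,v,z,w=False):
    o,d=(rayw if w else ray)(c,u,v); t=(z-o[2])/d[2]; return (o+t*d)
def tri(rays):
    A=np.zeros((3,3));b=np.zeros(3)
    for o,d in rays:
        d=d/np.linalg.norm(d);P=np.eye(3)-np.outer(d,d);A+=P;b+=P@o
    p=np.linalg.solve(A,b); return p,[float(np.linalg.norm(np.cross(p-o,d/np.linalg.norm(d)))) for o,d in rays]
def proj(c,p,w=False):
    T=c['world_from_camera']; q=T[:3,:3].T@(np.array(p)-T[:3,3]); f=c['frame'].shape[0]/2/np.tan(np.radians(c['fov_y'])/2)
    if w:
        r=np.hypot(q[0],q[1]);th=np.arctan2(r,q[2]);return np.array([c['cx']+f*th*q[0]/r,c['cy']+f*th*q[1]/r])
    return np.array([c['cx']+f*q[0]/q[2],c['cy']+f*q[1]/q[2]])
def crop(c,n,u0,v0,u1,v1,k):
    im=c['frame'][v0:v1,u0:u1,::-1]; im=cv2.resize(im,None,fx=k,fy=k,interpolation=cv2.INTER_CUBIC); cv2.imwrite('pics/'+n,im)
E
python3 - <<'E'
from h import *
c=cam('top'); crop(c,'top1.png',150,170,370,300,3.6)
# discs: bright, low saturation inside tray
hsv=cv2.cvtColor(c['frame'],cv2.COLOR_RGB2HSV)
m=np.zeros(hsv.shape[:2],np.uint8); 
m[(hsv[...,2]>110)]=255
roi=np.zeros_like(m); roi[200:260,262:362]=1; m*=roi
n,l,st,ce=cv2.connectedComponentsWithStats(m)
for i in range(1,n):
    if 200<st[i,4]<800: print(st[i],ce[i],np.round(onz(c,*ce[i],0.042),4))
# tray dark
m=((hsv[...,2]<75)*255).astype(np.uint8)*roi
m=cv2.morphologyEx(m,cv2.MORPH_CLOSE,np.ones((31,31)))
cs,_=cv2.findContours(m,cv2.RETR_EXTERNAL,cv2.CHAIN_APPROX_NONE)
cc=max(cs,key=cv2.contourArea); r=cv2.minAreaRect(cc); print(r); 
for p in cv2.boxPoints(r): print(np.round(onz(c,*p,0.041),4))
c=cam('scene'); crop(c,'scene1.png',190,140,450,300,3)
E
```

```text
[272 214  22  21 365] [282.44383562 224.13150685] [ 0.5443 -0.1165  0.042 ]
[300 220  22  21 365] [310.33972603 230.06849315] [ 0.5282 -0.1892  0.042 ]
[329 226  22  21 365] [339.4739726  235.90136986] [ 0.5123 -0.2649  0.042 ]
((311.0357971191406, 228.5282745361328), (92.14653015136719, 34.46826934814453), 11.768289566040039)
[ 0.5138 -0.0639  0.041 ]
[ 0.6021 -0.0829  0.041 ]
[ 0.5506 -0.3185  0.041 ]
[ 0.4629 -0.2983  0.041 ]
```

View pics/top1.png

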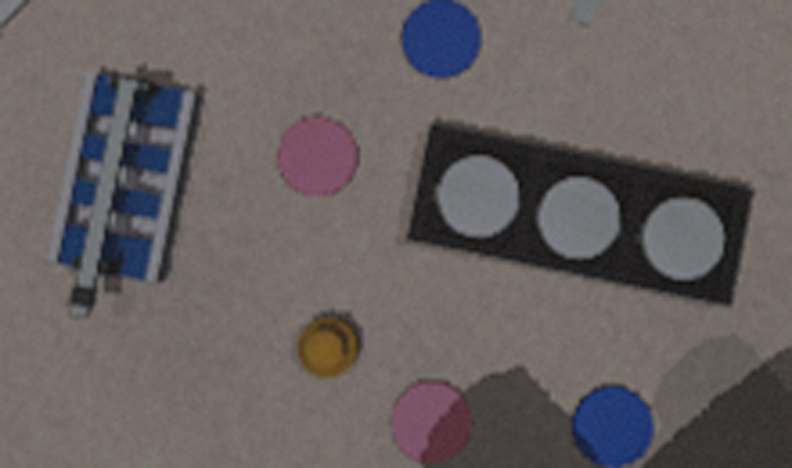

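View pics/scene1.png

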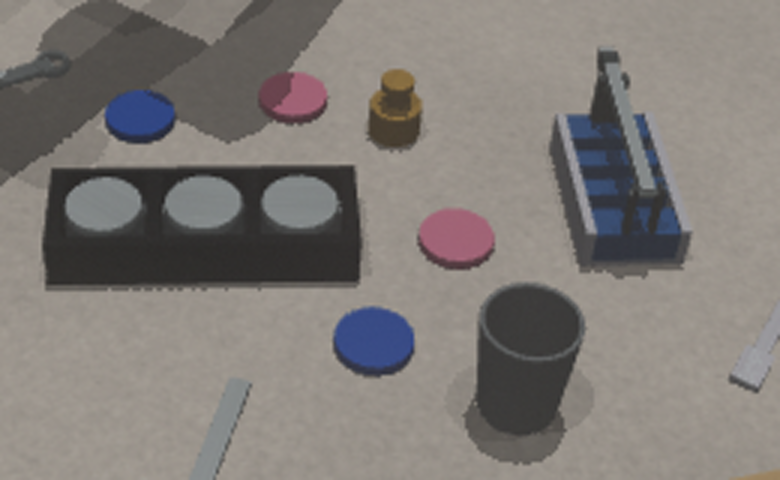

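Run:
```python
from h import *
c=cam('top'); crop(c,'top2.png',155,180,215,262,9)
d=cam('scene'); crop(d,'scene2.png',365,145,425,235,6.5)
```

```text
(no output)
```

View pics/top2.png

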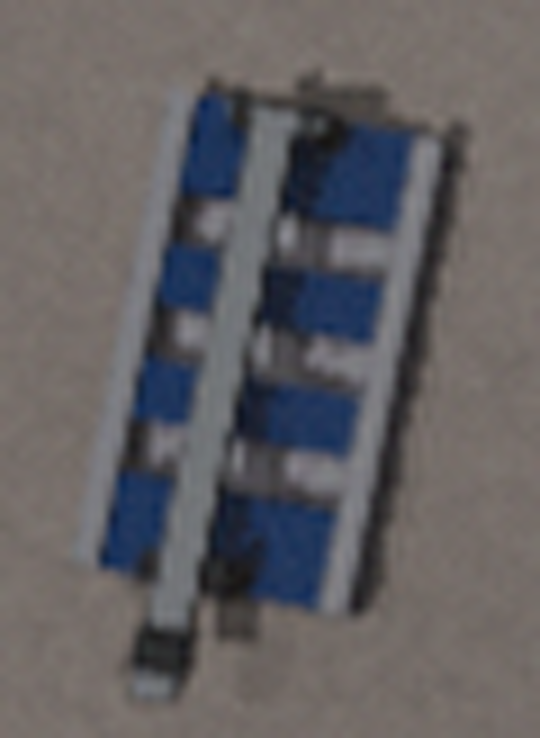

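View pics/scene2.png

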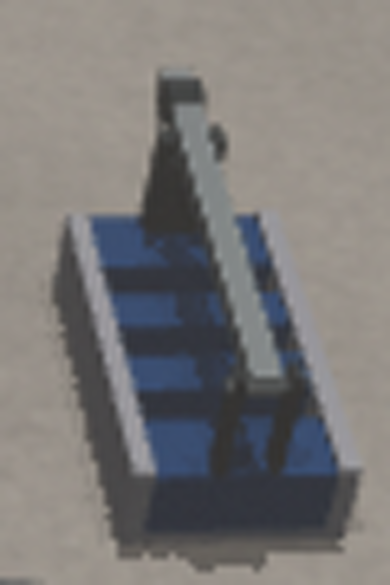

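Run:
```python
from h import *
c=cam('top')
P=[onz(c,155+u/9,180+v/9,0.036)[:2] for u,v in [(172,88),(440,140),(350,612),(78,565)]]
P=np.array(P);print(P.round(4)); ctr=P.mean(0)
print('ctr',ctr.round(4)); e=(P[3]+P[2]-P[0]-P[1])/2; print('len',np.linalg.norm(e),'wid',np.linalg.norm(P[1]-P[0]),'yaw rack x',np.degrees(np.arctan2(e[1],e[0])))
print('boss',onz(c,155+163/9,180+645/9,0.0825).round(4),'tip', onz(c,155+152/9,180+697/9,0.079).round(4),'bar far end',onz(c,155+275/9,180+110/9,0.079).round(4))
e/=np.linalg.norm(e); print('boss pred',ctr+e*0.088)
# slots (white) row centres
```

```text
[[0.6379 0.169 ]
 [0.6218 0.0902]
 [0.4842 0.116 ]
 [0.4985 0.1954]]
ctr [0.5606 0.1426]
len 0.14099144381032638 wid 0.08043933669958517 yaw rack x 169.32243026794822
boss [0.4761 0.1602 0.0825] tip [0.4615 0.1639 0.079 ] bar far end [0.6268 0.1303 0.079 ]
boss pred [0.47413632 0.15892448]
```

```bash
cat >> h.py <<'E'
from scipy.spatial.transform import Rotation as Ro
def Rd(yawy,tilt=0.0):
    """tool down, jaw y axis at yaw (deg); tilt (deg) = rotation about tool x: z leans toward +y for positive... """
    a=np.radians(yawy); y=np.array([np.cos(a),np.sin(a),0]); z=np.array([0,0,-1.0]); x=np.cross(y,z)
    R=np.stack([x,y,z],1); return R@Ro.from_euler('x',tilt,degrees=True).as_matrix()
def go(p,R=None):
    s=sense(); R0=s['ee_rot']; R=R0 if R is None else R
    d=R0.T@(np.array(p)-s['tcp_pos']); w=Ro.from_matrix(R0.T@R).as_rotvec()
    print('move',d.round(4).tolist(),w.round(4).tolist(),'|',round(float(np.linalg.norm(d)/.0417),1),round(float(np.degrees(np.linalg.norm(w))/7.16),1)); return d,w
def st():
    s=sense(); print(round(s['time_s'],2),s['tcp_pos'].round(4),'F',s['wrist_force'].round(1),'g',round(float(s['gripper_width']),3),'j',s['joints'].round(0))
E
python3 - <<'E'
from h import *
go([0.475,0.16,0.20],Rd(79))
E
```

```text
move [-0.4962, 0.5545, 0.0226] [0.0003, -0.0001, 0.6577] | 17.9 5.3
```

Call:
jog_arm(moves=[[-1, -0.027, 0.03, 0.0, 0, 0, 0.04], [-1, -0.054, 0.06, 0.0, 0, 0, 0.1], [-1, -0.081, 0.09, 0.0, 0, 0, 0.15], [-1, -0.108, 0.12, 0.0, 0, 0, 0.2], [-1, -0.135, 0.15, 0.0, 0, 0, 0.25], [-1, -0.162, 0.18, 0.0, 0, 0, 0.3], [-1, -0.189, 0.21, 0.0, 0, 0, 0.35], [-1, -0.216, 0.24, 0.0, 0, 0, 0.4], [-1, -0.243, 0.27, 0.0, 0, 0, 0.45], [-1, -0.27, 0.3, 0.0, 0, 0, 0.5]])

```text
time_s: 1.23
tcp_pos: [0.3873, -0.1673, 0.223]
ee_rot: [[-0.999, 0.037, 0.001], [0.037, 0.999, -0.0], [-0.001, -0.0, -1.0]]
wrist_force: [0.5, -0.4, 0.6]
gripper_width: 0.998
```

Run:
```python
from h import *
st(); go([0.475,0.16,0.20],Rd(79))
```

```text
1.23 [ 0.3873 -0.1673  0.223 ] F [ 0.5 -0.4  0.6] g 0.998 j [ -1.   2. -26.   0. -62. -91.]
move [-0.0756, 0.3303, 0.0231] [0.0001, 0.0012, 0.1551] | 8.1 1.2
```

Call:
jog_arm(moves=[[-1, -0.009, 0.04, 0.003, 0, 0, 0.02], [-1, -0.018, 0.08, 0.006, 0, 0, 0.04], [-1, -0.027, 0.12, 0.009, 0, 0, 0.06], [-1, -0.036, 0.16, 0.012, 0, 0, 0.08], [-1, -0.045, 0.2, 0.015, 0, 0, 0.1], [-1, -0.054, 0.24, 0.018, 0, 0, 0.12], [-1, -0.063, 0.28, 0.02, 0, 0, 0.14], [-1, -0.072, 0.32, 0.022, 0, 0, 0.155], [-1, -0.076, 0.33, 0.023, 0, 0, 0.155], [-1, -0.076, 0.33, 0.023, 0, 0, 0.155]])

```text
time_s: 2.07
tcp_pos: [0.4752, 0.1608, 0.199]
ee_rot: [[-0.983, 0.184, -0.0], [0.184, 0.983, -0.0], [0.0, -0.0, -1.0]]
wrist_force: [0.1, -1.4, -0.1]
gripper_width: 1.002
```

Run:
```python
from h import *
st(); c=cam('wrist'); save(c,'w1.png')
for p in [(.4742,.1589,.083),(.5606,.1426,.036)]: print(proj(c,p,True))
```

```text
2.07 [0.4752 0.1608 0.199 ] F [ 0.1 -1.4 -0.1] g 1.002 j [  37.   11.  -19.    0.  -60. -138.]
[273.69204762 198.8703646 ]
[274.35230185 267.32064624]
```

View pics/w1.png

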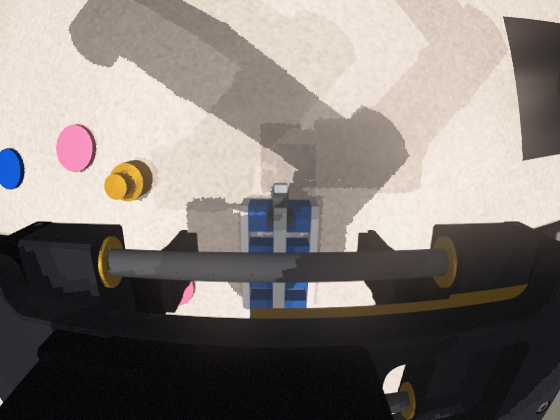

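Run:
```python
from h import *
w=cam('wrist');s=cam('scene');t=cam('top')
crop(w,'w2.png',230,170,330,235,8)
rs=ray(s,365+180/6.5,145+88/6.5); rt=ray(t,155+163/9,180+645/9); rw=rayw(w,281,203)
print(tri([rs,rt]),tri([rs,rt,rw]),tri([rs,rw]),tri([rt,rw]))
# brass & pink from all
def comp(c,lo,hi,name):
    hsv=cv2.cvtColor(c['frame'],cv2.COLOR_RGB2HSV); m=cv2.inRange(hsv,lo,hi)
    n,l,st_,ce=cv2.connectedComponentsWithStats(m)
    print(name,[(st_[i].tolist(),ce[i].round(1).tolist()) for i in range(1,n) if st_[i,4]>60])
for c,n in((w,'w'),(s,'s'),(t,'t')):
    comp(c,(155,60,60),(178,255,255),n+' pink'); comp(c,(105,120,60),(125,255,255),n+' blue')
```

```text
(array([0.47660144, 0.16158386, 0.08262628]), [0.0014863897680582909, 0.0014863897680583483]) (array([0.47723227, 0.16183981, 0.08311121]), [0.0009352460104537296, 0.0020880600745739495, 0.0011931964774816812]) (array([0.47792809, 0.16260874, 0.08357732]), [0.00010585439649817318, 0.0001058543964982791]) (array([0.47717826, 0.1614973 , 0.08205629]), [0.0016250382783571013, 0.0016250382783572286])
w pink [([57, 125, 41, 48, 1496], [76.9, 148.3]), ([178, 280, 19, 27, 263], [188.1, 293.4])]
w blue [([0, 149, 25, 41, 868], [11.3, 169.3]), ([290, 207, 22, 25, 348], [303.9, 220.9]), ([251, 210, 24, 22, 384], [260.1, 221.7]), ([251, 246, 24, 6, 142], [262.3, 248.5]), ([289, 246, 22, 6, 118], [299.4, 248.8]), ([252, 283, 22, 6, 120], [262.8, 285.2]), ([288, 282, 21, 8, 131], [298.9, 285.1]), ([287, 290, 21, 18, 280], [295.8, 299.9]), ([252, 300, 22, 8, 159], [262.6, 303.8])]
s pink [([276, 164, 23, 17, 306], [287.2, 171.9]), ([330, 210, 25, 20, 390], [341.7, 219.0])]
s blue [([30, 0, 90, 7, 212], [73.5, 2.2]), ([225, 171, 23, 14, 252], [236.2, 177.4]), ([302, 243, 26, 20, 404], [314.4, 252.3])]
t pink [([227, 202, 22, 22, 386], [237.7, 212.9]), ([259, 276, 22, 22, 394], [269.4, 286.6])]
t blue [([262, 170, 21, 21, 354], [272.0, 180.1]), ([309, 277, 22, 23, 382], [319.6, 288.0])]
```

View pics/w2.png

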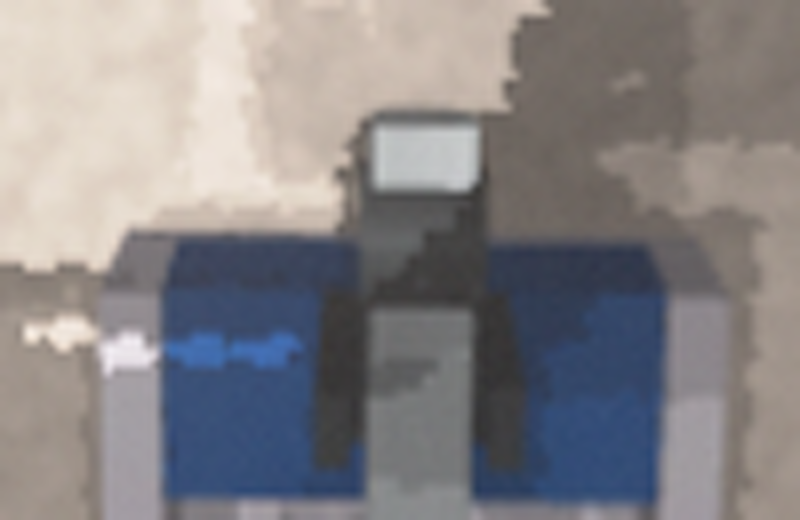

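Run:
```python
from h import *
w=cam('wrist');s=cam('scene');t=cam('top')
for a,b in (((237.7,212.9),(341.7,219.0)),((269.4,286.6),(287.2,171.9)),((272,180.1),(314.4,252.3)),((319.6,288),(236.2,177.4))):
    print(onz(t,*a,.010).round(4),onz(s,*b,.010).round(4), tri([ray(t,*a),ray(s,*b)])[0].round(4))
print('w',onz(w,76.9,148.3,.01,True).round(4))
```

```text
[0.5766 0.0032 0.01  ] [0.5812 0.0031 0.01  ] [0.5771 0.0042 0.0057]
[ 0.38   -0.0804  0.01  ] [ 0.3845 -0.0803  0.01  ] [ 0.3797 -0.0797  0.0061]
[ 0.6644 -0.0896  0.01  ] [ 0.6665 -0.089   0.01  ] [ 0.6648 -0.089   0.0081]
[ 0.3751 -0.2136  0.01  ] [ 0.3767 -0.2132  0.01  ] [ 0.3751 -0.2133  0.0087]
w [ 0.3798 -0.0754  0.01  ]
```

Call:
jog_arm(moves=[[-1, 0, 0.001, 0.025, 0, 0, 0], [-1, 0, 0.001, 0.055, 0, 0, 0], [-1, 0, 0.001, 0.085, 0, 0, 0], [-1, 0, 0.001, 0.11, 0, 0, 0], [-1, 0, 0.001, 0.13, 0, 0, 0], [-1, 0, 0.001, 0.144, 0, 0, 0], [0.4, 0, 0.001, 0.144, 0, 0, 0], [0.7, 0, 0.001, 0.144, 0, 0, 0], [1, 0, 0.001, 0.144, 0, 0, 0], [1, 0, 0.001, 0.144, 0, 0, 0]])

```text
time_s: 3.25
tcp_pos: [0.4755, 0.1595, 0.057]
ee_rot: [[-0.982, 0.188, 0.002], [0.188, 0.982, 0.002], [-0.002, 0.002, -1.0]]
wrist_force: [0.5, 0.0, -0.7]
gripper_width: 0.781
```

Run:
```python
from h import *
st(); c=cam('wrist'); save(c,'w3.png')
```

```text
3.25 [0.4755 0.1595 0.057 ] F [ 0.5  0.  -0.7] g 0.781 j [  37.   21.  -29.    0.  -40. -138.]
```

View pics/w3.png

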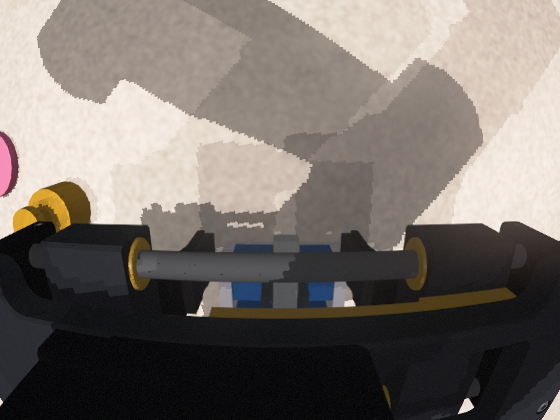

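Still closing; let it close.

Call:
jog_arm(moves=[[1, 0, 0, 0, 0, 0, 0], [1, 0, 0, 0, 0, 0, 0], [1, 0, 0, 0, 0, 0, 0], [1, 0, 0, 0, 0, 0, 0], [1, 0, 0, 0, 0, 0, 0], [1, 0, 0, 0, 0, 0, 0], [1, 0, 0, 0, 0, 0, 0], [1, 0, 0, 0, 0, 0, 0], [1, 0, 0, 0, 0, 0, 0], [1, 0, 0, 0, 0, 0, 0]])

```text
time_s: 4.13
tcp_pos: [0.4756, 0.1631, 0.0558]
ee_rot: [[-0.982, 0.188, 0.004], [0.188, 0.982, 0.006], [-0.003, 0.007, -1.0]]
wrist_force: [-5.6, 13.7, -0.3]
gripper_width: 0.158
```

Run:
```python
from h import *
st(); c=cam('wrist'); crop(c,'w4.png',150,200,420,330,2.9)
```

```text
4.13 [0.4756 0.1631 0.0558] F [-5.6 13.7 -0.3] g 0.158 j [  37.   21.  -29.   -0.  -39. -138.]
```

View pics/w4.png

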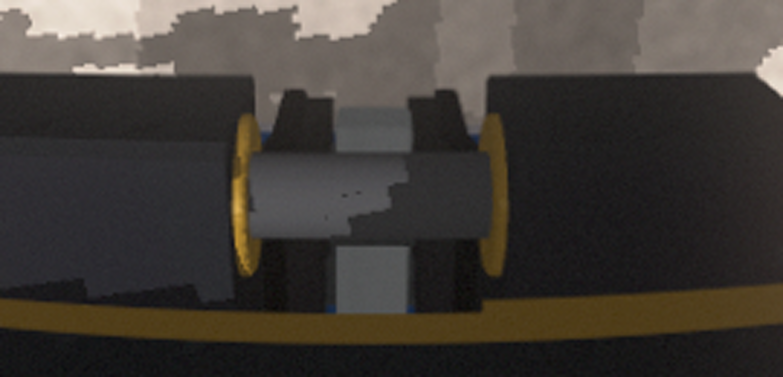

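Call:
jog_arm(moves=[[1, -0.0008, 0.003, -0.0154, 0, 0, 0], [1, -0.0031, 0.003, -0.0306, 0, 0, 0], [1, -0.0069, 0.003, -0.0455, 0, 0, 0], [1, -0.0122, 0.003, -0.06, 0, 0, 0], [1, -0.0189, 0.003, -0.0738, 0, 0, 0], [1, -0.0269, 0.003, -0.087, 0, 0, 0], [1, -0.0362, 0.003, -0.0992, 0, 0, 0], [1, -0.0467, 0.003, -0.1105, 0, 0, 0], [1, -0.0583, 0.003, -0.1206, 0, 0, 0], [1, -0.0708, 0.003, -0.1296, 0, 0, 0]])

```text
time_s: 5.02
tcp_pos: [0.5444, 0.1493, 0.1847]
ee_rot: [[-0.982, 0.188, -0.002], [0.188, 0.982, 0.001], [0.002, 0.001, -1.0]]
wrist_force: [0.6, 2.3, -6.2]
gripper_width: 0.157
```

Run:
```python
from h import *
st(); c=cam('wrist'); save(c,'w5.png'); c=cam('scene');  crop(c,'s5.png',300,60,480,240,3)
```

```text
5.02 [0.5444 0.1493 0.1847] F [ 0.6  2.3 -6.2] g 0.157 j [  32.   18.  -11.   -0.  -61. -133.]
```

View pics/s5.png

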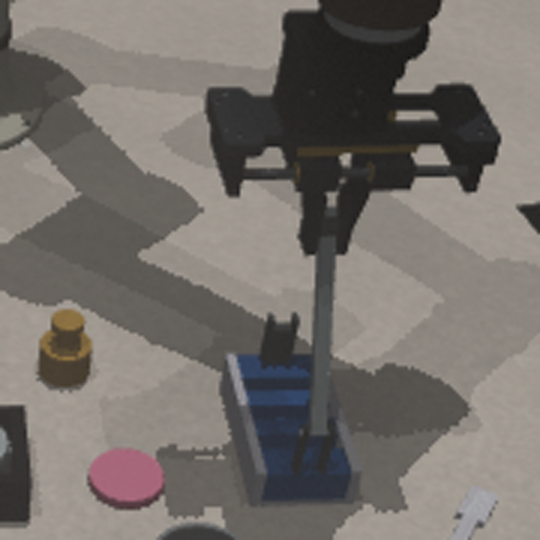

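Call:
jog_arm(moves=[[1, -0.0134, 0, -0.0077, 0, 0, 0], [1, -0.0274, 0, -0.0139, 0, 0, 0], [1, -0.042, 0, -0.0188, 0, 0, 0], [1, -0.057, 0, -0.0222, 0, 0, 0], [1, -0.0723, 0, -0.024, 0, 0, 0], [1, -0.0877, 0, -0.0243, 0, 0, 0], [1, -0.103, 0, -0.0231, 0, 0, 0], [1, -0.1182, 0, -0.0204, 0, 0, 0], [1, -0.133, 0, -0.0161, 0, 0, 0], [1, -0.1473, 0, -0.0104, 0, 0, 0]])

```text
time_s: 5.95
tcp_pos: [0.6883, 0.1202, 0.1949]
ee_rot: [[-0.982, 0.188, -0.004], [0.188, 0.982, -0.002], [0.003, -0.002, -1.0]]
wrist_force: [-1.6, -0.9, 1.8]
gripper_width: 0.159
```

Call:
jog_arm(moves=[[1, -0.0137, 0, 0.0071, 0, 0, 0], [1, -0.0265, 0, 0.0155, 0, 0, 0], [1, -0.0385, 0, 0.0252, 0, 0, 0], [1, -0.0495, 0, 0.036, 0, 0, 0], [1, -0.0593, 0, 0.0479, 0, 0, 0], [1, -0.0679, 0, 0.0606, 0, 0, 0], [1, -0.0752, 0, 0.0742, 0, 0, 0], [1, -0.081, 0, 0.0884, 0, 0, 0], [1, -0.0855, 0, 0.1032, 0, 0, 0], [1, -0.0875, 0, 0.1137, 0, 0, 0]])

```text
time_s: 6.78
tcp_pos: [0.775, 0.1027, 0.0793]
ee_rot: [[-0.982, 0.189, -0.003], [0.189, 0.982, -0.002], [0.002, -0.003, -1.0]]
wrist_force: [-7.3, -4.0, 25.5]
gripper_width: 0.16
```

Run:
```python
from h import *
st(); t=cam('top'); crop(t,'t6.png',150,120,300,260,4);print(onz(t,238,148,.09))
c=cam('scene');  crop(c,'s6.png',300,130,460,300,3.5)
```

```text
6.78 [0.775  0.1027 0.0793] F [-7.3 -4.  25.5] g 0.16 j [  19.   43.   17.    0.  -64. -120.]
[ 0.73763252 -0.0049641   0.09      ]
```

View pics/s6.png

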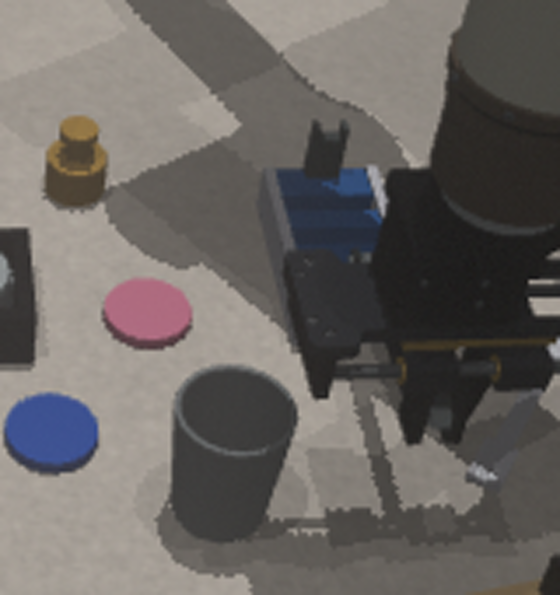

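Call:
jog_arm(moves=[[0.7, 0, 0, -0.001, 0, 0, 0], [0.4, 0, 0, -0.002, 0, 0, 0], [0.2, 0, 0, -0.002, 0, 0, 0], [0.2, 0, 0, -0.002, 0, 0, 0], [0.2, 0, 0, -0.002, 0, 0, 0], [0.2, 0, 0, -0.01, 0, 0, 0], [0.2, 0, 0, -0.03, 0, 0, 0], [0.4, 0, 0, -0.06, 0, 0, 0], [0.7, 0, 0, -0.09, 0, 0, 0], [1, 0, 0, -0.12, 0, 0, 0]])

```text
time_s: 7.72
tcp_pos: [0.7754, 0.105, 0.2039]
ee_rot: [[-0.982, 0.187, 0.001], [0.187, 0.982, 0.0], [-0.001, 0.0, -1.0]]
wrist_force: [0.5, -0.2, -0.0]
gripper_width: 0.253
```

Run:
```python
from h import *
st(); t=cam('top'); crop(t,'t7.png',150,120,300,270,4)
s=cam('scene');  crop(s,'s7.png',190,150,450,300,3)
def discs(c,roi,thr):
    hsv=cv2.cvtColor(c['frame'],cv2.COLOR_RGB2HSV)
    m=((hsv[...,2]>thr)*255).astype(np.uint8); r=np.zeros_like(m); r[roi[1]:roi[3],roi[0]:roi[2]]=1; m*=r
    n,l,st_,ce=cv2.connectedComponentsWithStats(m); return [(st_[i].tolist(),ce[i]) for i in range(1,n) if st_[i,4]>150]
a=discs(t,(262,200,362,260),110); b=discs(s,(207,196,308,226),110)
print(a);print(b)
for (x,p) in b: print(onz(s,*p,.042).round(4))
go([0.5,-0.19,0.2],Rd(77.9))
```

```text
7.72 [0.7754 0.105  0.2039] F [ 0.5 -0.2 -0. ] g 0.253 j [  20.   39.   26.    0.  -78. -120.]
[([262, 200, 100, 60, 2602], array([312.80245965, 230.77901614])), ([272, 214, 22, 21, 372], array([282.47580645, 224.04301075])), ([300, 220, 22, 21, 375], array([310.41333333, 230.05866667])), ([329, 226, 22, 21, 374], array([339.46791444, 235.87433155]))]
[([212, 199, 25, 18, 353], array([223.99433428, 207.50708215])), ([245, 199, 25, 17, 346], array([257.28034682, 207.02601156])), ([277, 199, 26, 17, 343], array([289.50728863, 206.89212828]))]
[ 0.5136 -0.264   0.042 ]
[ 0.5293 -0.1887  0.042 ]
[ 0.5457 -0.1158  0.042 ]
move [0.2185, -0.3422, 0.0062] [0.0054, 0.0139, 0.023] | 9.7 0.2
```

View pics/s7.png

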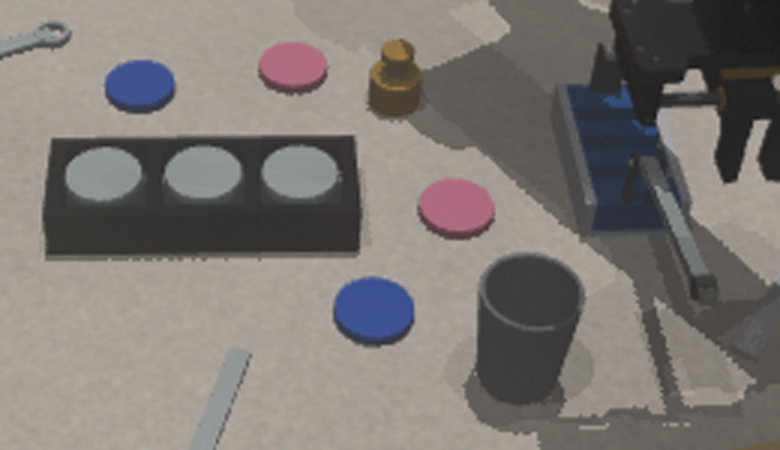

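Run:
```python
from h import *
go([0.566,-0.1207,0.2],Rd(77.9))
```

```text
move [0.1667, -0.2618, 0.0073] [0.0054, 0.0139, 0.023] | 7.4 0.2
```

Call:
jog_arm(moves=[[1, 0.022, -0.035, 0, 0, 0, 0.01], [1, 0.045, -0.07, 0, 0, 0, 0.02], [1, 0.067, -0.105, 0, 0, 0, 0.02], [1, 0.09, -0.14, 0, 0, 0, 0.02], [1, 0.112, -0.175, 0, 0, 0, 0.02], [1, 0.134, -0.21, 0.02, 0, 0, 0.02], [1, 0.154, -0.242, 0.05, 0, 0, 0.02], [1, 0.1667, -0.2618, 0.08, 0, 0, 0.02], [1, 0.1667, -0.2618, 0.11, 0, 0, 0.02], [1, 0.1667, -0.2618, 0.125, 0, 0, 0.02]])

```text
time_s: 8.65
tcp_pos: [0.5583, -0.1223, 0.0738]
ee_rot: [[-0.977, 0.211, -0.005], [0.211, 0.977, 0.001], [0.005, -0.0, -1.0]]
wrist_force: [-0.4, 0.8, -0.1]
gripper_width: 0.003
```

Run:
```python
from h import *
st(); print(sense()['ee_rot'].round(4).tolist()); go([0.566,-0.1207,0.031],Rd(77.9))
w=cam('wrist'); save(w,'w8.png')
```

```text
8.65 [ 0.5583 -0.1223  0.0738] F [-0.4  0.8 -0.1] g 0.003 j [   4.   26.  -18.   -0.  -47. -106.]
[[-0.9775, 0.211, -0.0054], [0.211, 0.9775, 0.0011], [0.0055, -0.0001, -1.0]]
move [-0.0074, 0.0032, 0.0427] [-0.0001, -0.0055, -0.0014] | 1.0 0.0
```

View pics/w8.png

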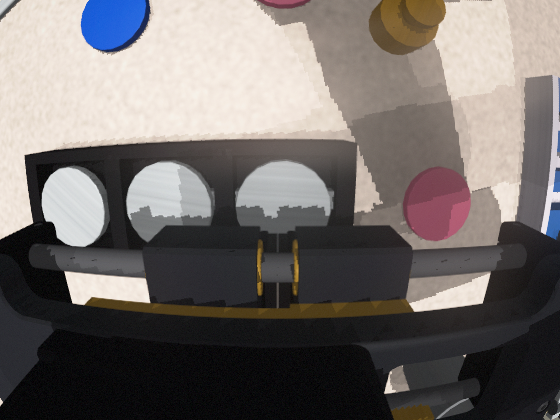

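Call:
jog_arm(moves=[[1, -0.0074, 0.0032, 0, 0, 0, 0], [1, -0.0074, 0.0032, 0.008, 0, 0, 0], [1, -0.0074, 0.0032, 0.018, 0, 0, 0], [1, -0.0074, 0.0032, 0.026, 0, 0, 0], [1, -0.0074, 0.0032, 0.031, 0, 0, 0], [1, -0.0074, 0.0032, 0.035, 0, 0, 0], [1, -0.0074, 0.0032, 0.039, 0, 0, 0], [1, -0.0074, 0.0032, 0.042, 0, 0, 0], [1, -0.0074, 0.0032, 0.044, 0, 0, 0], [1, -0.0074, 0.0032, 0.044, 0, 0, 0]])

```text
time_s: 9.53
tcp_pos: [0.5687, -0.1195, 0.0323]
ee_rot: [[-0.978, 0.208, -0.003], [0.208, 0.978, 0.0], [0.003, -0.0, -1.0]]
wrist_force: [-3.4, 1.2, 1.5]
gripper_width: 0.004
```

Run:
```python
from h import *
st()
s=cam('scene');  crop(s,'s9.png',190,130,350,250,4.5)
```

```text
9.53 [ 0.5687 -0.1195  0.0323] F [-3.4  1.2  1.5] g 0.004 j [   4.   29.  -19.   -0.  -42. -106.]
```

View pics/s9.png

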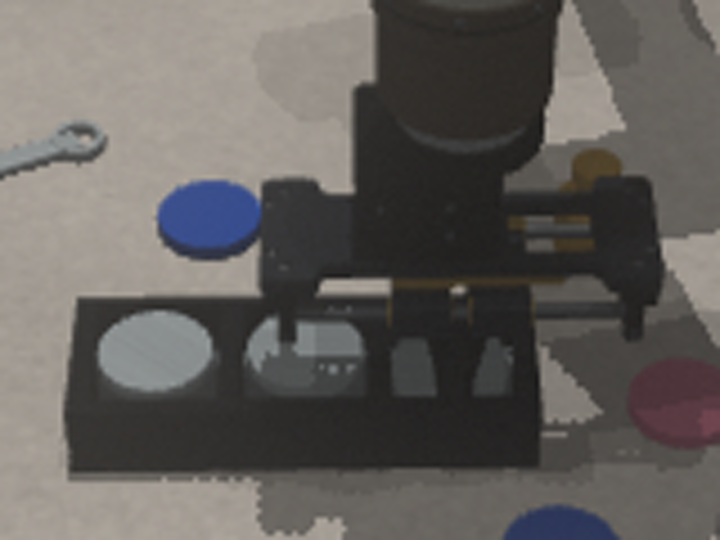

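Run:
```python
from h import *
go([0.5495,-0.1935,0.082],Rd(77.9))
```

```text
move [0.0036, -0.0764, -0.0497] [-0.0004, -0.0033, 0.0016] | 2.2 0.0
```

Call:
jog_arm(moves=[[1, 0, 0, -0.015, 0, 0, 0], [1, 0, 0, -0.03, 0, 0, 0], [1, 0, 0, -0.05, 0, 0, 0], [1, 0.001, -0.02, -0.05, 0, 0, 0], [1, 0.002, -0.04, -0.05, 0, 0, 0], [1, 0.003, -0.06, -0.05, 0, 0, 0], [1, 0.0036, -0.0764, -0.05, 0, 0, 0], [1, 0.0036, -0.0764, -0.045, 0, 0, 0], [1, 0.0036, -0.0764, -0.035, 0, 0, 0], [1, 0.0036, -0.0764, -0.03, 0, 0, 0]])

```text
time_s: 10.42
tcp_pos: [0.5508, -0.1933, 0.0615]
ee_rot: [[-0.978, 0.208, -0.0], [0.208, 0.978, 0.0], [0.0, 0.0, -1.0]]
wrist_force: [-0.1, -0.6, -1.4]
gripper_width: 0.002
```

Run:
```python
from h import *
st(); go([0.5495,-0.1935,0.031],Rd(77.9))
w=cam('wrist'); save(w,'w10.png')
```

```text
10.42 [ 0.5508 -0.1933  0.0615] F [-0.1 -0.6 -1.4] g 0.002 j [ -3.  27. -17.  -0. -46. -99.]
move [0.0013, -0.0005, 0.0305] [0.0003, -0.0004, 0.0016] | 0.7 0.0
```

View pics/w10.png

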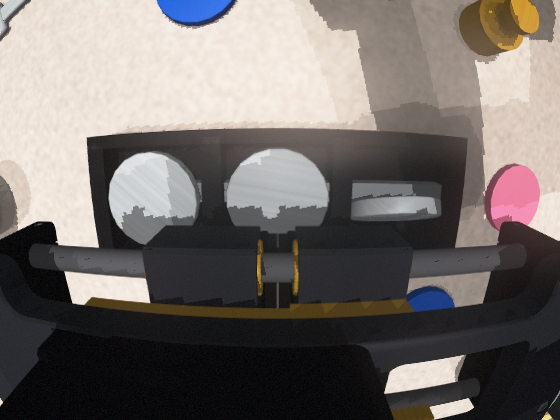

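Call:
jog_arm(moves=[[1, 0.0013, 0, 0.006, 0, 0, 0], [1, 0.0013, 0, 0.012, 0, 0, 0], [1, 0.0013, 0, 0.017, 0, 0, 0], [1, 0.0013, 0, 0.022, 0, 0, 0], [1, 0.0013, 0, 0.027, 0, 0, 0], [1, 0.0013, 0, 0.031, 0, 0, 0], [1, 0.0013, 0, 0.031, 0, 0, 0], [1, 0.0013, 0, 0.02, 0, 0, 0], [1, 0.0013, 0, 0.0, 0, 0, 0], [1, 0.0013, 0, -0.02, 0, 0, 0]])

```text
time_s: 11.3
tcp_pos: [0.5473, -0.193, 0.082]
ee_rot: [[-0.978, 0.208, -0.006], [0.208, 0.978, 0.001], [0.006, -0.0, -1.0]]
wrist_force: [-0.7, 0.2, 0.3]
gripper_width: 0.007
```

Run:
```python
from h import *
st(); go([0.5335,-0.269,0.08],Rd(77.9))
```

```text
11.3 [ 0.5473 -0.193   0.082 ] F [-0.7  0.2  0.3] g 0.007 j [ -3.  26. -16.  -0. -49. -99.]
move [-0.0024, -0.0772, 0.002] [-0.0002, -0.0063, 0.0012] | 1.9 0.1
```

Call:
jog_arm(moves=[[1, 0, -0.02, 0, 0, 0, 0], [1, 0, -0.045, 0, 0, 0, 0], [1, -0.001, -0.065, 0, 0, 0, 0], [1, -0.001, -0.0772, 0, 0, 0, 0], [1, -0.001, -0.0772, 0.006, 0, 0, 0], [1, -0.001, -0.0772, 0.018, 0, 0, 0], [1, -0.001, -0.0772, 0.028, 0, 0, 0], [1, -0.001, -0.0772, 0.033, 0, 0, 0], [1, -0.001, -0.0772, 0.038, 0, 0, 0], [1, -0.001, -0.0772, 0.042, 0, 0, 0]])

```text
time_s: 12.13
tcp_pos: [0.5353, -0.2687, 0.0404]
ee_rot: [[-0.978, 0.207, 0.001], [0.207, 0.978, -0.0], [-0.001, -0.0, -1.0]]
wrist_force: [1.7, 0.9, 1.7]
gripper_width: 0.005
```

Run:
```python
from h import *
st(); w=cam('wrist'); save(w,'w11.png')
```

```text
12.13 [ 0.5353 -0.2687  0.0404] F [1.7 0.9 1.7] g 0.005 j [-11.  30. -16.   0. -44. -91.]
```

View pics/w11.png

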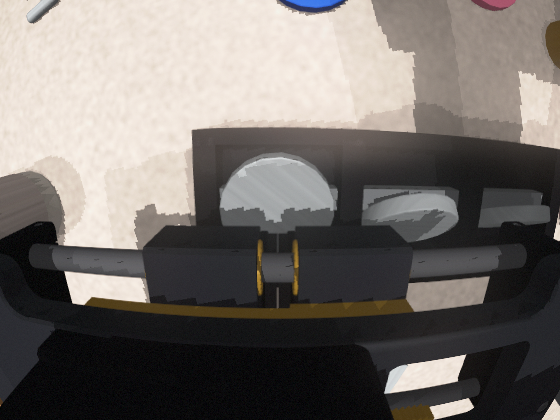

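Call:
jog_arm(moves=[[1, 0, 0, 0.004, 0, 0, 0], [1, 0, 0, 0.008, 0, 0, 0], [1, 0, 0, 0.011, 0, 0, 0], [1, 0, 0, 0.011, 0, 0, 0], [1, 0, 0, 0.0, 0, 0, 0], [1, 0, 0, -0.02, 0, 0, 0], [0, 0.02, 0, -0.06, 0, 0, 0], [-0.3, 0.04, 0, -0.1, 0, 0, -0.12], [-0.3, 0.06, 0, -0.14, 0, 0, -0.24], [-0.3, 0.08, 0, -0.14, 0, 0, -0.36]])

```text
time_s: 13.02
tcp_pos: [0.4577, -0.2535, 0.1867]
ee_rot: [[-0.988, -0.157, 0.007], [-0.157, 0.988, -0.004], [-0.007, -0.005, -1.0]]
wrist_force: [0.5, 0.6, 0.4]
gripper_width: 0.225
```

Run:
```python
from h import *
st(); w=cam('wrist'); save(w,'w12.png'); s=cam('scene');  crop(s,'s12.png',190,130,350,250,4.5)
t=cam('top'); crop(t,'t12.png',255,190,370,265,6.5)
```

```text
13.02 [ 0.4577 -0.2535  0.1867] F [0.5 0.6 0.4] g 0.225 j [-11.  14. -17.   0. -59. -70.]
```

View pics/w12.png

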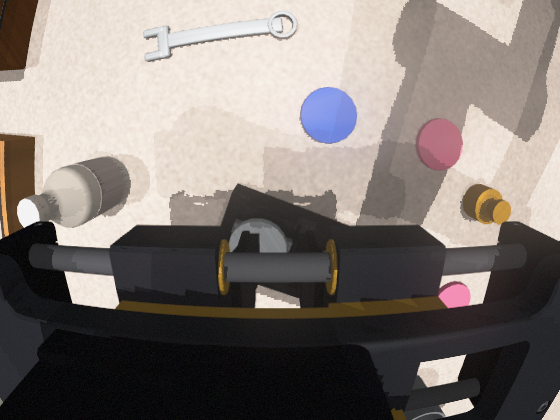

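View pics/s12.png

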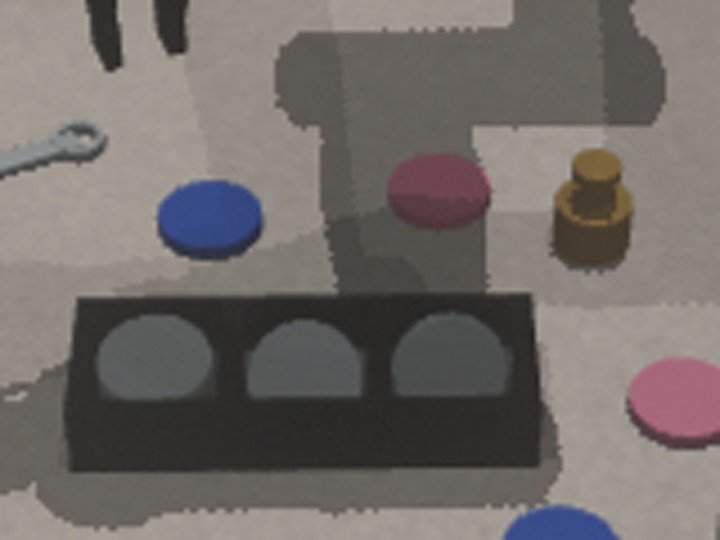

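View pics/t12.png

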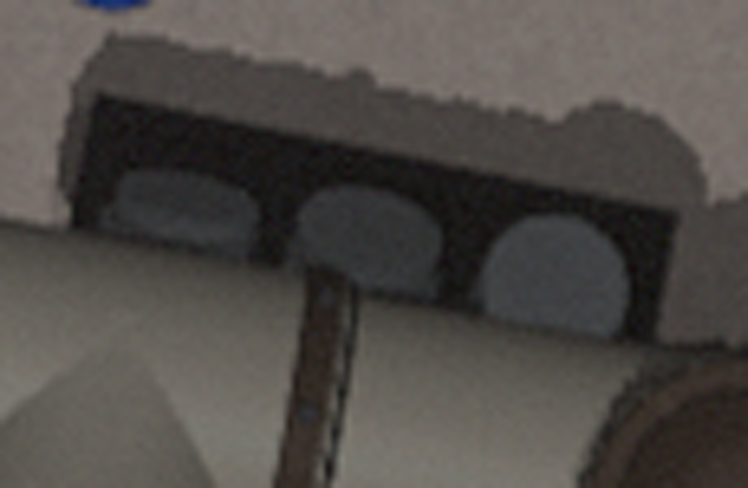

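Run:
```python
from h import *
go([0.5345,-0.269,0.06],Rd(77.9))
w=cam('wrist'); crop(w,'w13.png',200,180,380,320,4)
```

```text
move [-0.0769, -0.0288, 0.1221] [0.0006, 0.0001, 0.3604] | 3.5 2.9
```

View pics/w13.png

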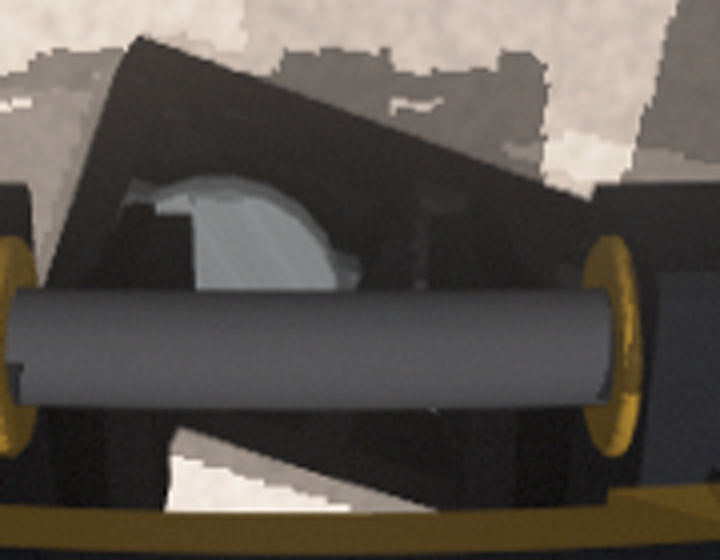

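Call:
jog_arm(moves=[[1, -0.02, -0.007, 0, 0, 0, 0.1], [1, -0.045, -0.015, 0.02, 0, 0, 0.2], [1, -0.077, -0.029, 0.05, 0, 0, 0.3], [1, -0.077, -0.029, 0.09, 0, 0, 0.36], [1, -0.077, -0.029, 0.115, 0, 0, 0.36], [1, -0.077, -0.029, 0.125, 0, 0, 0.36], [1, -0.077, -0.029, 0.135, 0, 0, 0.36], [1, -0.077, -0.029, 0.143, 0, 0, 0.36], [1, -0.077, -0.029, 0.148, 0, 0, 0.36], [1, -0.077, -0.029, 0.152, 0, 0, 0.36]])

```text
time_s: 14.05
tcp_pos: [0.5365, -0.2698, 0.0308]
ee_rot: [[-0.978, 0.207, -0.001], [0.207, 0.978, -0.001], [0.001, -0.001, -1.0]]
wrist_force: [-7.4, 3.8, 22.6]
gripper_width: 0.003
```

Run:
```python
from h import *
st(); w=cam('wrist'); crop(w,'w14.png',180,110,560,320,2)
```

```text
14.05 [ 0.5365 -0.2698  0.0308] F [-7.4  3.8 22.6] g 0.003 j [-11.  31. -16.   0. -43. -91.]
```

View pics/w14.png

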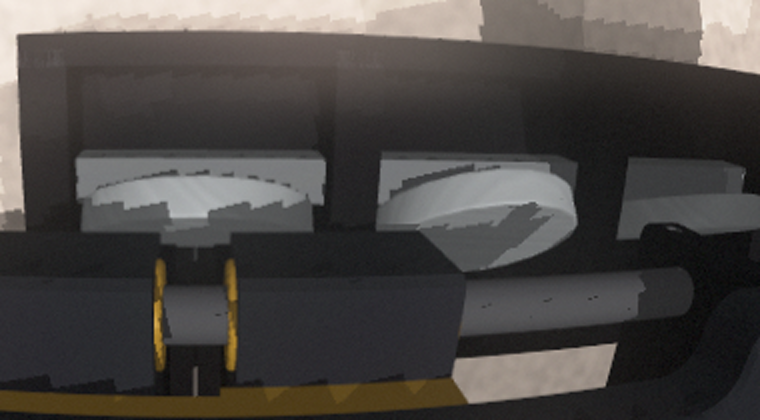

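Call:
jog_arm(moves=[[1, 0, 0, -0.01, 0, 0, 0], [1, 0, 0, -0.03, 0, 0, 0], [1, 0.005, 0, -0.06, 0, 0, 0], [0.2, 0.01, 0, -0.09, 0, 0, -0.12], [0, 0.02, 0, -0.12, 0, 0, -0.24], [0, 0.03, 0, -0.14, 0, 0, -0.36], [0, 0.03, 0, -0.14, 0, 0, -0.48], [0, 0.03, 0, -0.14, 0, 0, -0.6], [0, 0.03, 0, -0.14, 0, 0, -0.72], [0, 0.03, 0, -0.14, 0, 0, -0.84]])

```text
time_s: 14.93
tcp_pos: [0.5082, -0.2634, 0.1712]
ee_rot: [[-0.804, -0.595, 0.005], [-0.595, 0.804, -0.001], [-0.003, -0.004, -1.0]]
wrist_force: [-0.5, 0.1, -0.8]
gripper_width: 0.442
```

Run:
```python
from h import *
st(); go([0.52,-0.19,0.16],Rd(167.9))
w=cam('wrist'); crop(w,'w15.png',150,100,560,320,1.9)
```

```text
14.93 [ 0.5082 -0.2634  0.1712] F [-0.5  0.1 -0.8] g 0.442 j [-11.  19. -12.   0. -59. -42.]
move [-0.0531, 0.0521, 0.0112] [-0.0047, 0.0018, -0.7229] | 1.8 5.8
```

View pics/w15.png

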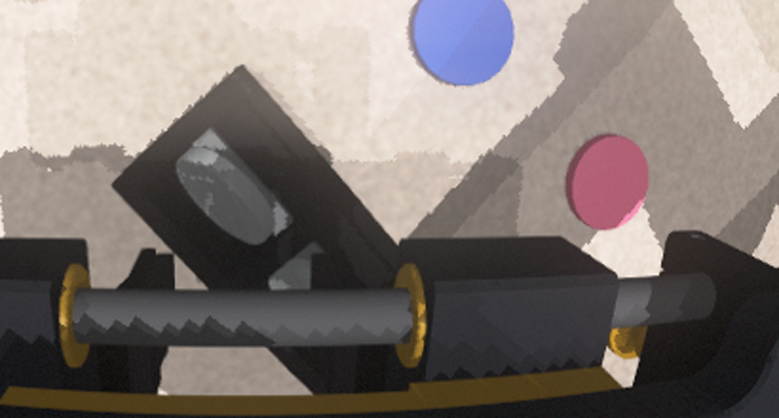

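Run:
```python
from h import *
go([0.562,-0.035,0.15],Rd(167.9))
```

```text
move [-0.1796, 0.1512, 0.0211] [-0.0046, 0.0016, -0.7189] | 5.7 5.8
```

Call:
jog_arm(moves=[[0, -0.03, 0.025, 0, 0, 0, -0.12], [0, -0.06, 0.05, 0, 0, 0, -0.24], [0, -0.09, 0.075, 0, 0, 0, -0.36], [0, -0.12, 0.1, 0.005, 0, 0, -0.48], [0, -0.15, 0.125, 0.01, 0, 0, -0.6], [0, -0.17, 0.143, 0.015, 0, 0, -0.7], [0, -0.18, 0.151, 0.021, 0, 0, -0.72], [0, -0.18, 0.151, 0.021, 0, 0, -0.72], [0, -0.18, 0.151, 0.021, 0, 0, -0.72], [0, -0.18, 0.151, 0.021, 0, 0, -0.72]])

```text
time_s: 15.82
tcp_pos: [0.5638, -0.036, 0.1485]
ee_rot: [[-0.221, -0.975, 0.001], [-0.975, 0.221, -0.0], [-0.0, -0.001, -1.0]]
wrist_force: [0.0, -0.3, 0.4]
gripper_width: 0.502
```

Run:
```python
from h import *
st(); 
w=cam('wrist'); save(w,'w16.png'); t=cam('top'); crop(t,'t16.png',150,180,370,265,3.6); s=cam('scene'); crop(s,'s16.png',190,130,350,250,4.5)
for p in [(.545,-.1162,.042),(.5288,-.189,.042)]: print(proj(w,p,True))
```

```text
15.82 [ 0.5638 -0.036   0.1485] F [ 0.  -0.3  0.4] g 0.502 j [ 13.  20. -14.   0. -56. -26.]
[278.8600376  103.25405145]
[278.47156255  16.79657239]
```

View pics/w16.png

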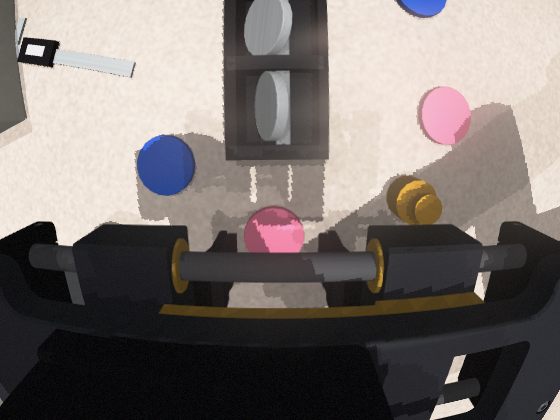

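View pics/t16.png

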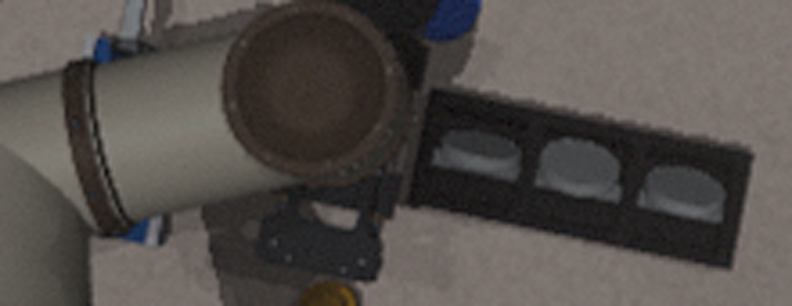

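View pics/s16.png

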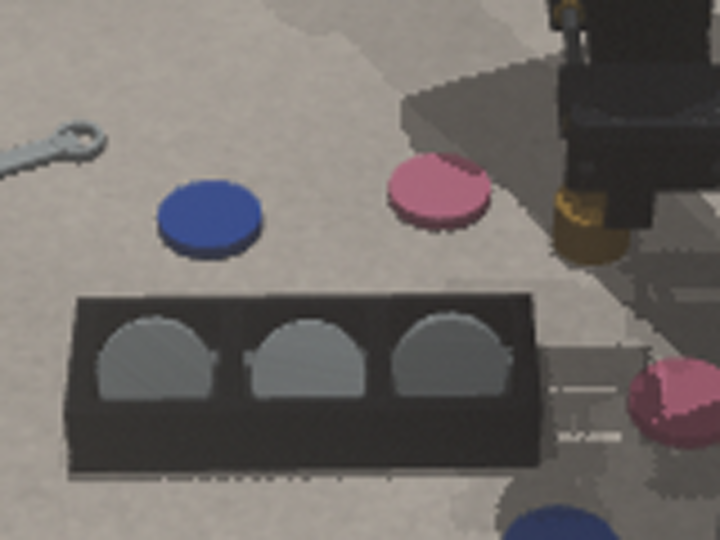

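Run:
```python
from h import *
w=cam('wrist'); crop(w,'w17.png',215,0,340,165,3.6)
```

```text
(no output)
```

View pics/w17.png

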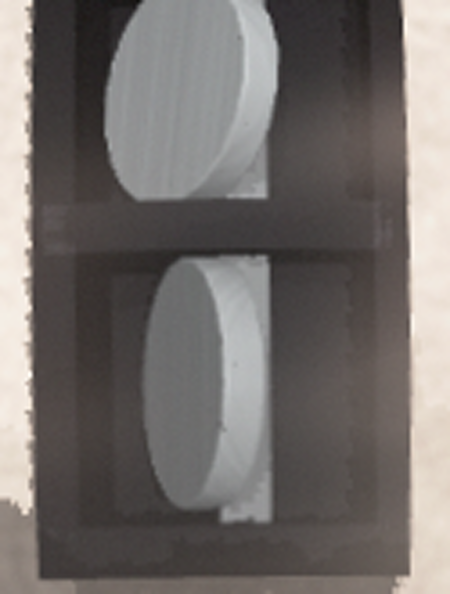

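```bash
cat >> h.py <<'E'
TX=np.array([np.cos(np.radians(-12.2)),np.sin(np.radians(-12.2)),0]); TY=np.array([-TX[1],TX[0],0]); TC=np.array([0.5316,-0.1904,0])
def tray(x,y,z): return TC+TX*x+TY*y+np.array([0,0,z])
def totray(p): d=np.array(p)-TC; return np.array([d@TX,d@TY,d[2]]).round(4)
E
python3 - <<'E'
from h import *
w=cam('wrist')
P=lambda u,v:(215+u/3.6,v/3.6)
print('rib0',totray(onz(w,*P(220,515),.032,True)),totray(onz(w,*P(270,515),.032,True)),totray(onz(w,*P(270,260),.032,True)))
print('tray L/R',totray(onz(w,*P(40,577),.041,True)),totray(onz(w,*P(411,577),.041,True)))
print('rim top',totray(onz(w,*P(245,380),.0625,True)))
print('face bottom-left',totray(onz(w,*P(143,380),.008,True)))
go(tray(.0022,.076,.042)+np.array([0,0,.05]),Rd(167.8,19))
E
```

```text
rib0 [0.     0.1084 0.032 ] [-0.0118  0.1085  0.032 ] [-0.0123  0.0476  0.032 ]
tray L/R [0.0419 0.1215 0.041 ] [-0.0442  0.1223  0.041 ]
rim top [-0.0057  0.0782  0.0625]
face bottom-left [0.0194 0.0746 0.008 ]
move [0.0815, -0.0041, 0.0562] [0.3311, -0.0013, -0.0092] | 2.4 2.7
```

Run:
```python
from h import *
R=Rd(167.8,19); p=tray(.002,.077,.042)
go(p-0.045*R[:,2],R)
```

```text
move [0.0806, 0.0108, 0.0636] [0.3311, -0.0013, -0.0092] | 2.5 2.7
```

Call:
jog_arm(moves=[[0.4, 0.02, 0.003, 0, 0.1, 0, 0], [0.4, 0.04, 0.006, 0, 0.2, 0, 0], [0.4, 0.06, 0.009, 0.01, 0.3, 0, -0.009], [0.4, 0.08, 0.011, 0.025, 0.331, 0, -0.009], [0.4, 0.0806, 0.0108, 0.045, 0.331, 0, -0.009], [0.4, 0.0806, 0.0108, 0.0636, 0.331, 0, -0.009], [0.4, 0.0806, 0.0108, 0.0636, 0.331, 0, -0.009], [0.4, 0.0806, 0.0108, 0.0636, 0.331, 0, -0.009], [0.4, 0.0806, 0.0108, 0.0636, 0.331, 0, -0.009], [0.4, 0.0806, 0.0108, 0.0636, 0.331, 0, -0.009]])

```text
time_s: 16.9
tcp_pos: [0.5373, -0.1113, 0.0859]
ee_rot: [[-0.21, -0.924, 0.321], [-0.978, 0.198, -0.069], [0.0, -0.328, -0.945]]
wrist_force: [-0.6, 0.2, 0.4]
gripper_width: 0.302
```

Run:
```python
from h import *
st(); w=cam('wrist'); crop(w,'w18.png',150,140,420,340,2.9)
R=Rd(167.8,19); p=tray(.002,.077,.042)
go(p,R)
```

```text
16.9 [ 0.5373 -0.1113  0.0859] F [-0.6  0.2  0.4] g 0.302 j [  7.  16. -45.  28. -13. -46.]
move [0.0016, 0.0019, 0.0458] [-0.0026, 0.0002, 0.0019] | 1.1 0.0
```

View pics/w18.png

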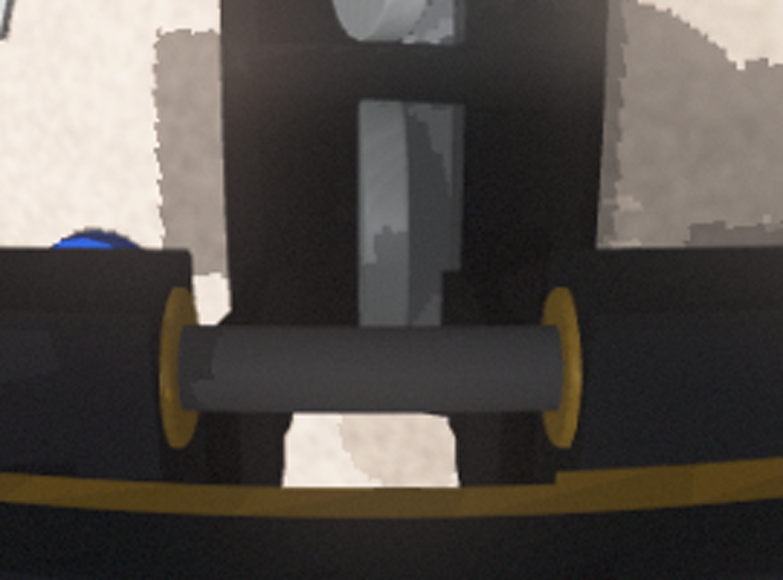

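Run:
```python
from h import *
R=Rd(167.8,10); p=tray(.001,.077,.040)
go(p-0.045*R[:,2],R); d,w=go(p,R)
```

```text
move [0.0016, -0.0037, 0.0029] [-0.1597, 0.0001, 0.0019] | 0.1 1.3
move [0.0016, 0.0035, 0.0473] [-0.1597, 0.0001, 0.0019] | 1.1 1.3
```

Call:
jog_arm(moves=[[0.4, 0.0016, -0.002, 0, -0.08, 0, 0], [0.4, 0.0016, -0.0037, 0.003, -0.16, 0, 0], [0.4, 0.0016, -0.0037, 0.003, -0.16, 0, 0], [0.4, 0.0016, -0.002, 0.013, -0.16, 0, 0], [0.4, 0.0016, -0.0, 0.025, -0.16, 0, 0], [0.4, 0.0016, 0.002, 0.037, -0.16, 0, 0], [0.4, 0.0016, 0.0035, 0.0473, -0.16, 0, 0], [0.4, 0.0016, 0.0035, 0.0473, -0.16, 0, 0], [0.4, 0.0016, 0.0035, 0.0473, -0.16, 0, 0], [0.7, 0.0016, 0.0035, 0.0473, -0.16, 0, 0]])

```text
time_s: 17.78
tcp_pos: [0.5475, -0.1156, 0.0392]
ee_rot: [[-0.209, -0.963, 0.168], [-0.978, 0.206, -0.037], [0.001, -0.172, -0.985]]
wrist_force: [-0.1, -0.3, 0.4]
gripper_width: 0.273
```

Run:
```python
from h import *
st(); print(totray(sense()['tcp_pos'])); w=cam('wrist'); crop(w,'w19.png',150,140,420,340,2.9)
```

```text
17.78 [ 0.5475 -0.1156  0.0392] F [-0.1 -0.3  0.4] g 0.273 j [  6.  24. -32.   8. -25. -25.]
[-0.0002  0.0765  0.0392]
```

View pics/w19.png

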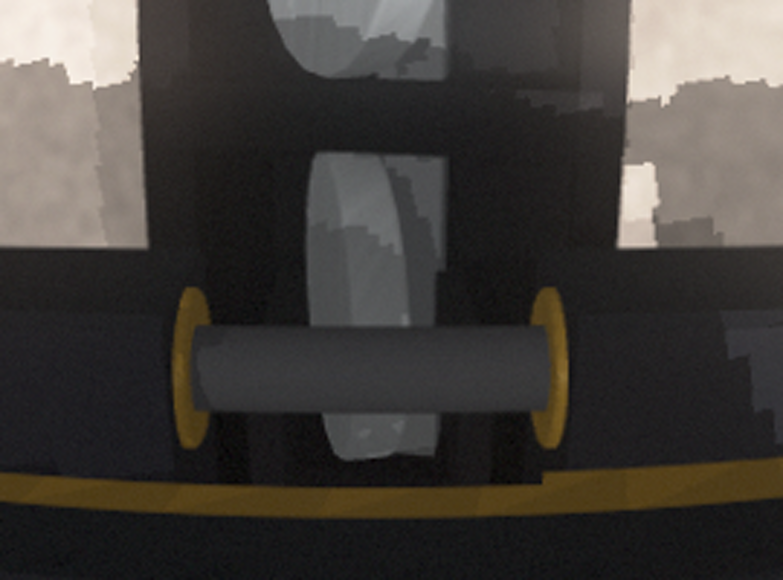

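Disc 0 sits between the two fingers (column ~365 of the crop). Close.

Call:
jog_arm(moves=[[1, 0, 0, 0, 0, 0, 0], [1, 0, 0, 0, 0, 0, 0], [1, 0, 0, 0, 0, 0, 0], [1, 0, 0, 0, 0, 0, 0], [1, 0, 0, 0, 0, 0, 0], [1, 0, 0, 0, 0, 0, 0], [1, 0, 0, 0, 0, 0, 0], [1, 0, 0, 0, 0, 0, 0], [1, 0, 0, 0, 0, 0, 0], [1, 0, 0, 0, 0, 0, 0]])

```text
time_s: 18.67
tcp_pos: [0.551, -0.1152, 0.0404]
ee_rot: [[-0.208, -0.962, 0.175], [-0.978, 0.205, -0.036], [-0.001, -0.178, -0.984]]
wrist_force: [5.8, -1.1, 0.6]
gripper_width: 0.112
```

Run:
```python
from h import *
st(); print(totray(sense()['tcp_pos'])); w=cam('wrist'); crop(w,'w20.png',150,140,420,340,2.9)
```

```text
18.67 [ 0.551  -0.1152  0.0404] F [ 5.8 -1.1  0.6] g 0.112 j [  6.  24. -32.   8. -25. -25.]
[0.0031 0.0776 0.0404]
```

View pics/w20.png

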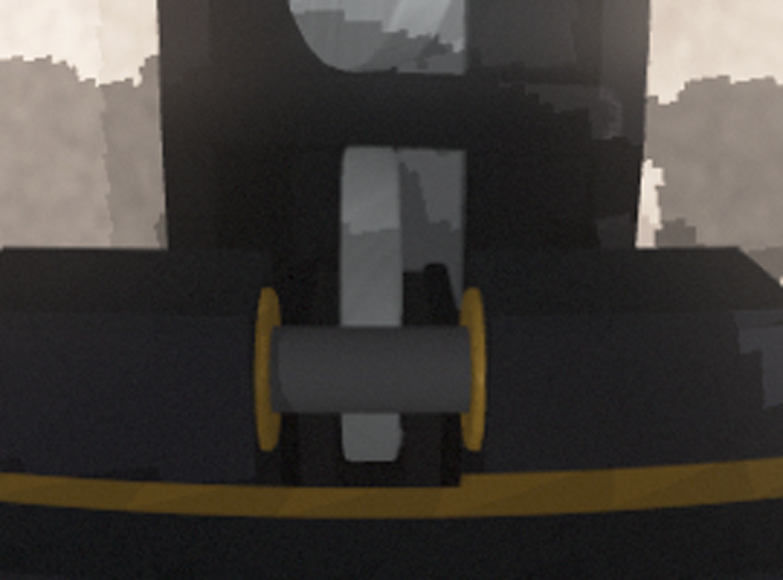

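```bash
cat >> h.py <<'E'
RY=169.0
RXv=np.array([np.cos(np.radians(RY)),np.sin(np.radians(RY)),0]); RYv=np.array([-RXv[1],RXv[0],0]); RC=np.array([0.563,0.146,0])
def rack(x,y,z): return RC+RXv*x+RYv*y+np.array([0,0,z])
def torack(p): d=np.array(p)-RC; return np.array([d@RXv,d@RYv,d[2]]).round(4)
E
python3 - <<'E'
from h import *
R=Rd(169); print(rack(0,-.06,.17))
go(rack(0,-.06,.17),R)
go(sense()['tcp_pos']+[0,0,.12])
E
```

```text
[0.57444854 0.20489763 0.17      ]
move [-0.3181, 0.0199, -0.135] [-0.1794, -0.0008, -0.0177] | 8.3 1.4
move [-0.0001, -0.0214, -0.1181] [0.0, 0.0, 0.0] | 2.9 0.0
```

Call:
jog_arm(moves=[[1, 0, -0.001, -0.008, 0, 0, 0], [1, 0, -0.004, -0.022, 0, 0, 0], [1, 0, -0.008, -0.045, 0, 0, 0], [1, 0, -0.012, -0.07, 0, 0, 0], [1, -0.015, -0.016, -0.095, -0.03, 0, 0], [1, -0.04, -0.015, -0.118, -0.06, 0, 0], [1, -0.075, -0.01, -0.12, -0.1, 0, 0], [1, -0.11, -0.005, -0.12, -0.14, 0, 0], [1, -0.145, 0.0, -0.125, -0.18, 0, 0], [1, -0.18, 0.006, -0.13, -0.18, 0, 0]])

```text
time_s: 19.55
tcp_pos: [0.5574, 0.0678, 0.1645]
ee_rot: [[-0.211, -0.977, -0.012], [-0.977, 0.211, 0.001], [0.002, 0.012, -1.0]]
wrist_force: [1.0, 0.5, -2.6]
gripper_width: 0.111
```

Run:
```python
from h import *
st();R=Rd(169); go(rack(0,-.06,.17),R)
```

```text
19.55 [0.5574 0.0678 0.1645] F [ 1.   0.5 -2.6] g 0.111 j [ 23.  19. -13.  -0. -59. -35.]
move [-0.1376, 0.0124, -0.0056] [0.0121, -0.0019, -0.0208] | 3.3 0.2
```

Call:
jog_arm(moves=[[1, -0.03, 0.003, -0.003, 0, 0, -0.005], [1, -0.065, 0.006, -0.005, 0, 0, -0.01], [1, -0.1, 0.009, -0.0056, 0, 0, -0.02], [1, -0.125, 0.012, -0.0056, 0, 0, -0.02], [1, -0.1376, 0.0124, -0.0056, 0, 0, -0.02], [1, -0.1376, 0.0124, -0.0056, 0, 0, -0.02], [1, -0.1376, 0.0124, -0.0056, 0, 0, -0.02], [1, -0.1376, 0.0124, -0.0056, 0, 0, -0.02], [1, -0.1376, 0.0124, -0.0056, 0, 0, -0.02], [1, -0.1376, 0.0124, -0.0056, 0, 0, -0.02]])

```text
time_s: 20.38
tcp_pos: [0.574, 0.2022, 0.1708]
ee_rot: [[-0.192, -0.981, -0.01], [-0.981, 0.192, 0.0], [0.002, 0.009, -1.0]]
wrist_force: [-0.0, -1.0, -2.7]
gripper_width: 0.108
```

Run:
```python
from h import *
st(); w=cam('wrist'); save(w,'w21.png'); crop(w,'w21c.png',190,40,390,240,3.8)
for x in(-71,-34,0,34,71): print(x,proj(w,rack(x/1000,0,.034),True))
```

```text
20.38 [0.574  0.2022 0.1708] F [-0.  -1.  -2.7] g 0.108 j [ 34.  23.  -6.  -0. -62. -45.]
-71 [199.90270853 134.4044681 ]
-34 [239.36908082 133.33408659]
0 [276.59314416 132.96356566]
34 [313.7652581  133.20899647]
71 [353.06653238 134.14095843]
```

View pics/w21.png

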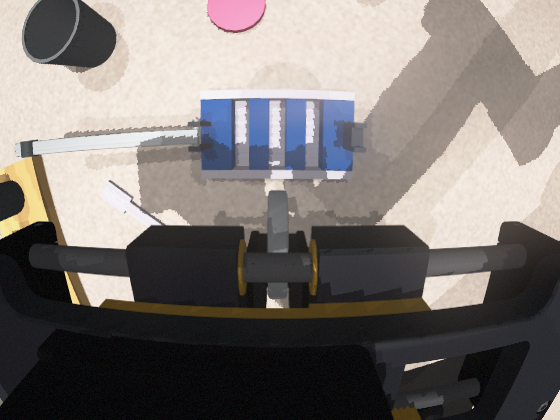

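View pics/w21c.png

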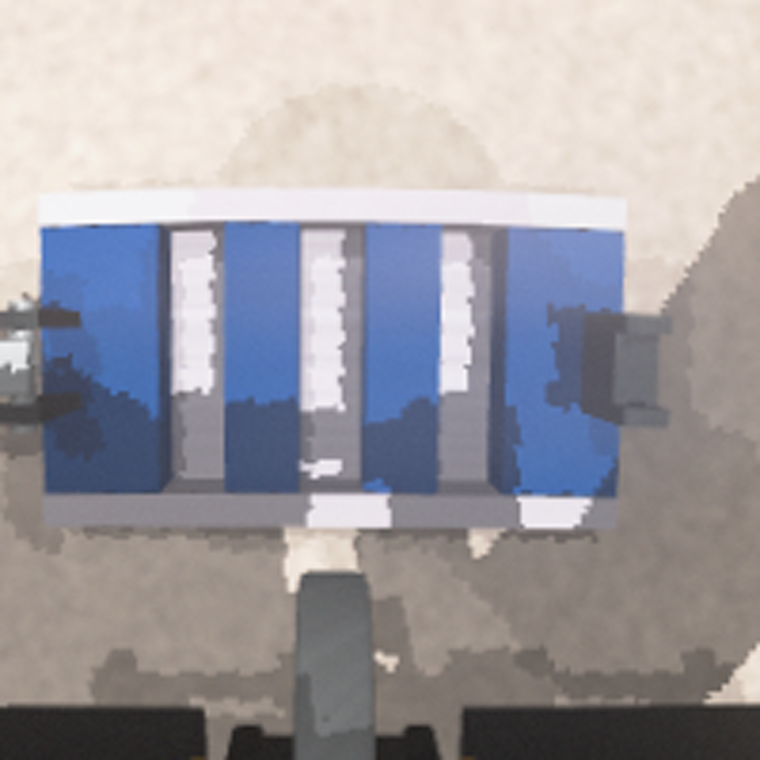

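Run:
```python
from h import *
w=cam('wrist'); s=sense(); R=s['ee_rot'];p=s['tcp_pos']; print(torack(p))
for q in((.03,0,.006),(.0275,0,.018),(.0275,0,-.006),(.0,0,-.024)): print(proj(w,p+R@np.array(q),True))
P=lambda u,v:onz(w,190+u/3.8,40+v/3.8,.034,True)
for u in(160,225,192.5,300,365,332.5,440,507,473.5): print(u,torack(P(u,358)))
print(torack(onz(w,190+332/3.8,40+190/3.8,.036,True)),torack(onz(w,190+332/3.8,40+527/3.8,.036,True)))
print('cornerL',torack(P(40,226)),torack(P(44,492)),'R',torack(P(626,232)),torack(P(617,494)))
```

```text
[-0.0002 -0.0577  0.1709]
[278.18534875 191.58935714]
[278.14600448 191.57587038]
[278.22924884 201.56601868]
[278.27973301 268.28319643]
160 [-0.0408 -0.0009  0.034 ]
225 [-0.0251 -0.0012  0.034 ]
192.5 [-0.0329 -0.001   0.034 ]
300 [-0.0071 -0.0013  0.034 ]
365 [ 0.0085 -0.0014  0.034 ]
332.5 [ 0.0007 -0.0014  0.034 ]
440 [ 0.0266 -0.0012  0.034 ]
507 [ 0.0429 -0.001   0.034 ]
473.5 [ 0.0347 -0.0011  0.034 ]
[0.0006 0.0391 0.036 ] [ 0.0005 -0.0423  0.036 ]
cornerL [-0.07    0.0324  0.034 ] [-0.0706 -0.0332  0.034 ] R [0.0721 0.0309 0.034 ] [ 0.0713 -0.034   0.034 ]
```

```bash
cat >> h.py <<'E'
RC=RC+RXv*.0008-RYv*.0013; RY=168.5
RXv=np.array([np.cos(np.radians(RY)),np.sin(np.radians(RY)),0]); RYv=np.array([-RXv[1],RXv[0],0])
E
python3 - <<'E'
from h import *
print(RC); go(rack(-.034,0,.085),Rd(168.5))
E
```

```text
[0.56246275 0.14742876 0.        ]
move [0.0566, -0.0338, 0.0856] [0.0091, -0.0013, 0.0082] | 2.6 0.1
```

Call:
jog_arm(moves=[[1, 0.014, -0.008, 0, 0.009, 0, 0.008], [1, 0.028, -0.017, 0, 0.009, 0, 0.008], [1, 0.043, -0.026, 0.005, 0.009, 0, 0.008], [1, 0.0566, -0.0338, 0.015, 0.009, 0, 0.008], [1, 0.0566, -0.0338, 0.035, 0.009, 0, 0.008], [1, 0.0566, -0.0338, 0.06, 0.009, 0, 0.008], [1, 0.0566, -0.0338, 0.08, 0.009, 0, 0.008], [1, 0.0566, -0.0338, 0.0856, 0.009, 0, 0.008], [1, 0.0566, -0.0338, 0.0856, 0.009, 0, 0.008], [1, 0.0566, -0.0338, 0.0856, 0.009, 0, 0.008]])

```text
time_s: 21.32
tcp_pos: [0.5967, 0.1414, 0.0857]
ee_rot: [[-0.198, -0.98, 0.001], [-0.98, 0.198, -0.001], [0.001, -0.001, -1.0]]
wrist_force: [-0.3, 0.1, -1.7]
gripper_width: 0.115
```

Run:
```python
from h import *
st(); print(torack(sense()['tcp_pos'])); go(rack(-.034,0,.055),Rd(168.5))
w=cam('wrist'); crop(w,'w22.png',150,160,430,320,2.8)
```

```text
21.32 [0.5967 0.1414 0.0857] F [-0.3  0.1 -1.7] g 0.115 j [ 28.  28. -11.   0. -51. -40.]
[-0.0347 -0.0009  0.0857]
move [0.0008, 0.0008, 0.0307] [-0.0013, -0.0012, 0.0017] | 0.7 0.0
```

View pics/w22.png

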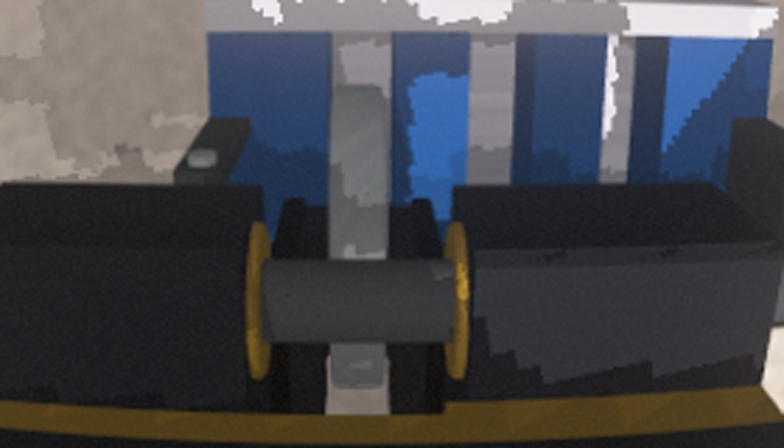

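Call:
jog_arm(moves=[[1, 0.0008, 0.0008, 0.005, 0, 0, 0], [1, 0.0008, 0.0008, 0.01, 0, 0, 0], [1, 0.0008, 0.0008, 0.015, 0, 0, 0], [1, 0.0008, 0.0008, 0.02, 0, 0, 0], [1, 0.0008, 0.0008, 0.025, 0, 0, 0], [1, 0.0008, 0.0008, 0.03, 0, 0, 0], [1, 0.0008, 0.0008, 0.034, 0, 0, 0], [1, 0.0008, 0.0008, 0.038, 0, 0, 0], [1, 0.0008, 0.0008, 0.038, 0, 0, 0], [1, 0.0008, 0.0008, 0.038, 0, 0, 0]])

```text
time_s: 22.2
tcp_pos: [0.5948, 0.1408, 0.0465]
ee_rot: [[-0.198, -0.98, -0.001], [-0.98, 0.198, -0.002], [0.002, 0.0, -1.0]]
wrist_force: [-0.0, -0.5, -2.6]
gripper_width: 0.12
```

Run:
```python
from h import *
st(); print(torack(sense()['tcp_pos']))
w=cam('wrist'); crop(w,'w23.png',150,160,430,320,2.8)
```

```text
22.2 [0.5948 0.1408 0.0465] F [-0.  -0.5 -2.6] g 0.12 j [ 29.  31. -14.   0. -46. -40.]
[-0.033   0.      0.0465]
```

View pics/w23.png

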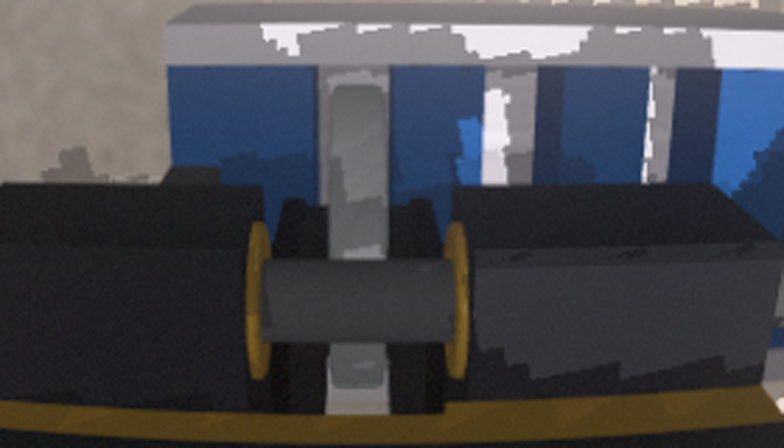

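Call:
jog_arm(moves=[[1, 0, 0, 0.002, 0, 0, 0], [1, 0, 0, 0.004, 0, 0, 0], [1, 0, 0, 0.005, 0, 0, 0], [1, 0, 0, 0.006, 0, 0, 0], [1, 0, 0, 0.006, 0, 0, 0], [1, 0, 0, 0.006, 0, 0, 0], [1, 0, 0, 0.006, 0, 0, 0], [1, 0, 0, 0.006, 0, 0, 0], [1, 0, 0, 0.006, 0, 0, 0], [1, 0, 0, 0.006, 0, 0, 0]])

```text
time_s: 23.08
tcp_pos: [0.595, 0.141, 0.0418]
ee_rot: [[-0.198, -0.98, 0.0], [-0.98, 0.198, -0.001], [0.001, -0.0, -1.0]]
wrist_force: [-3.4, 0.7, 6.6]
gripper_width: 0.115
```

Call:
jog_arm(moves=[[0.78, 0, 0, 0, 0, 0, 0], [0.7, 0, 0, 0, 0, 0, 0], [0.6, 0, 0, 0, 0, 0, 0], [0.6, 0, 0, 0, 0, 0, 0], [0.6, 0, 0, 0, 0, 0, 0], [0.6, 0, 0, -0.01, 0, 0, 0], [0.6, 0, 0, -0.025, 0, 0, 0], [0.6, 0, 0, -0.045, 0, 0, 0], [0.4, 0, 0, -0.075, 0, 0, 0], [0.4, 0, 0, -0.11, 0, 0, 0]])

```text
time_s: 23.92
tcp_pos: [0.5939, 0.1406, 0.151]
ee_rot: [[-0.198, -0.98, -0.003], [-0.98, 0.198, -0.003], [0.003, 0.003, -1.0]]
wrist_force: [0.7, 1.2, 0.5]
gripper_width: 0.267
```

Run:
```python
from h import *
st()
w=cam('wrist'); save(w,'w24.png'); s=cam('scene'); save(s,'s24.png'); crop(s,'s24c.png',190,130,460,300,2.9)
```

```text
23.92 [0.5939 0.1406 0.151 ] F [0.7 1.2 0.5] g 0.267 j [ 29.  24.  -7.   0. -59. -40.]
```

View pics/w24.png

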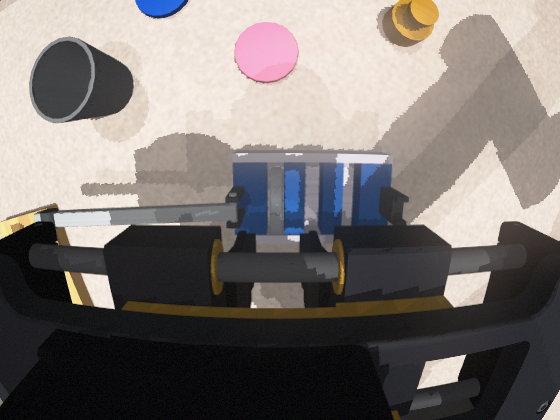

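View pics/s24c.png

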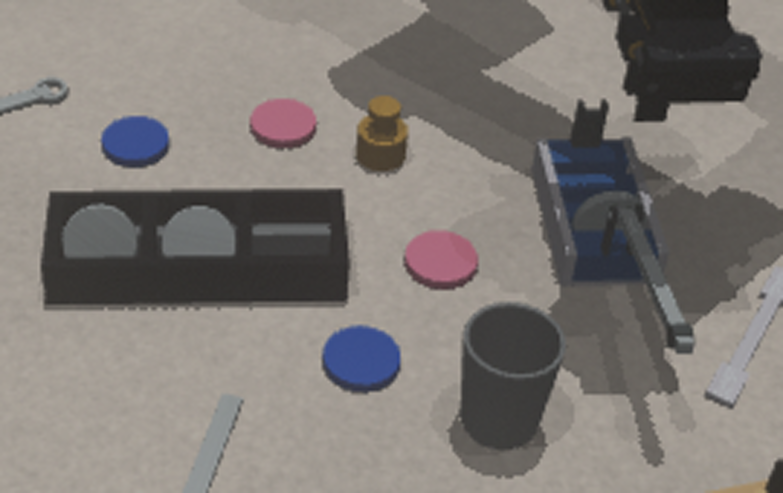

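Run:
```python
from h import *
go(tray(.0,.075,.14),Rd(167.8))
```

```text
move [0.2647, -0.0002, 0.017] [-0.0123, 0.0058, 0.0153] | 6.4 0.2
```

Call:
jog_arm(moves=[[0.4, 0.03, 0, 0, 0, 0, 0.015], [0.4, 0.065, 0, 0, 0, 0, 0.015], [0.4, 0.1, 0, 0, 0, 0, 0.015], [0.4, 0.135, 0, 0, 0, 0, 0.015], [0.4, 0.17, 0, 0.005, 0, 0, 0.015], [0.4, 0.205, 0, 0.01, 0, 0, 0.015], [0.4, 0.24, 0, 0.015, 0, 0, 0.015], [0.4, 0.265, 0, 0.017, 0, 0, 0.015], [0.4, 0.265, 0, 0.017, 0, 0, 0.015], [0.4, 0.265, 0, 0.017, 0, 0, 0.015]])

```text
time_s: 24.85
tcp_pos: [0.5422, -0.12, 0.1344]
ee_rot: [[-0.215, -0.977, 0.0], [-0.977, 0.215, -0.001], [0.001, -0.0, -1.0]]
wrist_force: [0.3, 0.5, -0.2]
gripper_width: 0.298
```

Run:
```python
from h import *
st(); print(totray(sense()['tcp_pos']))
w=cam('wrist'); save(w,'w25.png'); crop(w,'w25c.png',200,0,360,230,2.6)
```

```text
24.85 [ 0.5422 -0.12    0.1344] F [ 0.3  0.5 -0.2] g 0.298 j [  4.  20. -17.   0. -53. -17.]
[-0.0045  0.071   0.1344]
```

View pics/w25c.png

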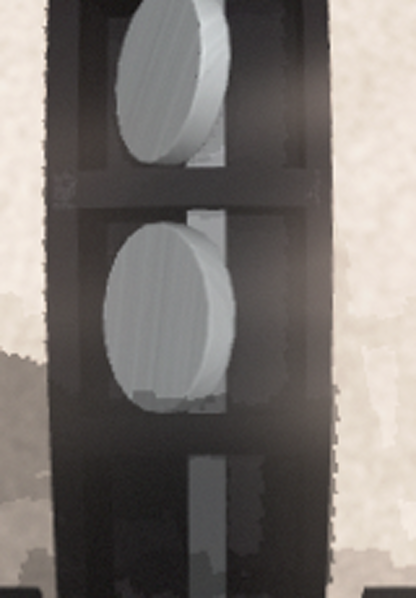

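Run:
```python
from h import *
w=cam('wrist')
P=lambda u,v,z:totray(onz(w,200+u/2.6,v/2.6,z,True))
print('top face edge',P(210,317,.059),'underside',P(235,317,.054),'far low',P(103,317,.010))
print('ends',P(165,222,.035),P(165,412,.035),'rib',P(187,412,.032),P(225,412,.032), P(187,210,.032))
R=Rd(167.8,12); p=tray(.0045,.0,.041)
go(p-0.045*R[:,2],R); go(p,R)
```

```text
top face edge [-0.0063  0.0053  0.059 ] underside [-0.0135  0.0052  0.054 ] far low [0.0292 0.0044 0.01  ]
ends [ 0.0071 -0.0245  0.035 ] [0.0074 0.0344 0.035 ] rib [0.0007 0.0348 0.032 ] [-0.0112  0.0348  0.032 ] [ 0.0004 -0.0287  0.032 ]
move [0.0727, 0.0007, 0.0497] [0.2085, -0.0012, -0.0009] | 2.1 1.7
move [0.0726, -0.0087, 0.0937] [0.2085, -0.0012, -0.0009] | 2.9 1.7
```

Call:
jog_arm(moves=[[0.15, 0.02, 0, 0, 0.08, 0, 0], [0.15, 0.045, 0, 0.01, 0.16, 0, 0], [0.15, 0.0707, 0.0007, 0.03, 0.2085, 0, 0], [0.15, 0.0707, 0.0007, 0.0497, 0.2085, 0, 0], [0.15, 0.0707, 0.0007, 0.0497, 0.2085, 0, 0], [0.15, 0.0707, -0.0007, 0.06, 0.2085, 0, 0], [0.15, 0.0707, -0.0035, 0.07, 0.2085, 0, 0], [0.15, 0.0707, -0.006, 0.08, 0.2085, 0, 0], [0.15, 0.0707, -0.0087, 0.0937, 0.2085, 0, 0], [0.15, 0.0707, -0.0087, 0.0937, 0.2085, 0, 0]])

```text
time_s: 25.78
tcp_pos: [0.5357, -0.189, 0.0383]
ee_rot: [[-0.212, -0.957, 0.198], [-0.977, 0.207, -0.045], [0.002, -0.203, -0.979]]
wrist_force: [-0.1, 0.8, 0.7]
gripper_width: 0.424
```

Run:
```python
from h import *
st(); print(totray(sense()['tcp_pos']))
w=cam('wrist'); crop(w,'w26.png',150,140,420,340,2.9)
```

```text
25.78 [ 0.5357 -0.189   0.0383] F [-0.1  0.8  0.7] g 0.424 j [ -2.  24. -32.   6. -23. -15.]
[0.0037 0.0022 0.0383]
```

View pics/w26.png

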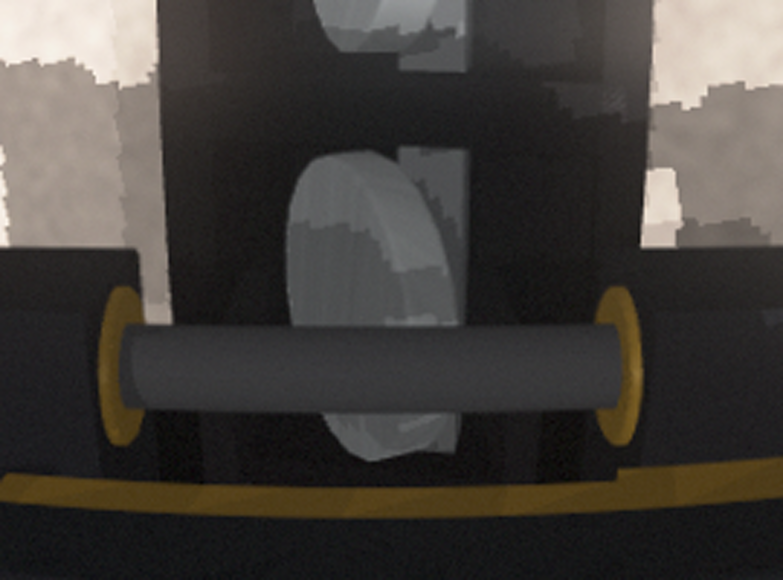

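Disc 1 (crop 285–455) lies between the fingers, no contact. Close.

Call:
jog_arm(moves=[[0.5, 0, 0, 0, 0, 0, 0], [1, 0, 0, 0, 0, 0, 0], [1, 0, 0, 0, 0, 0, 0], [1, 0, 0, 0, 0, 0, 0], [1, 0, 0, 0, 0, 0, 0], [1, 0, 0, 0, 0, 0, 0], [1, 0, 0, 0, 0, 0, 0], [1, 0, 0, 0, 0, 0, 0], [1, 0, 0, 0, 0, 0, 0], [1, 0, 0, 0, 0, 0, 0]])

```text
time_s: 26.67
tcp_pos: [0.5386, -0.19, 0.0435]
ee_rot: [[-0.212, -0.955, 0.209], [-0.977, 0.206, -0.046], [0.001, -0.214, -0.977]]
wrist_force: [-2.5, 1.0, 11.3]
gripper_width: 0.116
```

Run:
```python
from h import *
st(); print(totray(sense()['tcp_pos']))
w=cam('wrist'); crop(w,'w27.png',150,140,420,340,2.9)
```

```text
26.67 [ 0.5386 -0.19    0.0435] F [-2.5  1.  11.3] g 0.116 j [ -2.  23. -31.   6. -23. -15.]
[0.0068 0.0019 0.0435]
```

View pics/w27.png

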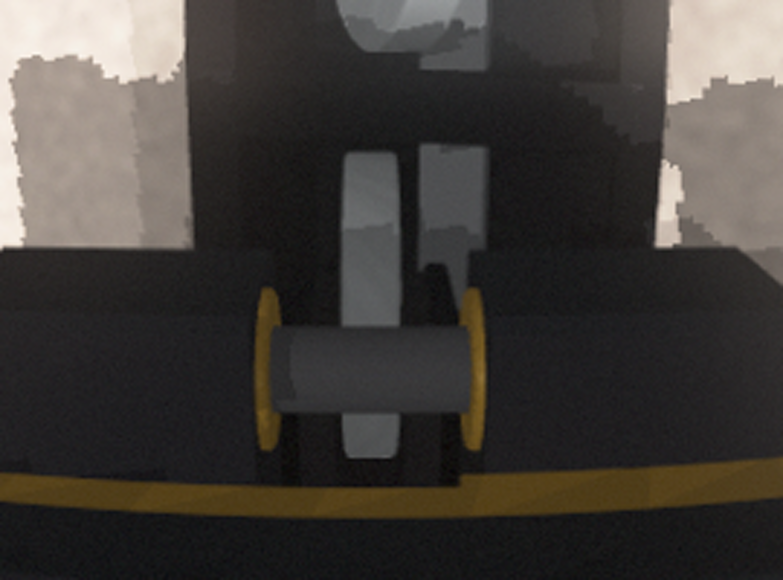

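Run:
```python
from h import *
go(sense()['tcp_pos']+[0,0,.10]); go(rack(0,0,.15),Rd(168.5))
```

```text
move [0.0001, -0.0213, -0.0977] [0.0, 0.0, 0.0] | 2.4 0.0
move [-0.3348, 0.0241, -0.1146] [-0.2151, -0.0022, -0.0123] | 8.5 1.7
```

Call:
jog_arm(moves=[[1, 0, -0.002, -0.01, 0, 0, 0], [1, 0, -0.005, -0.025, 0, 0, 0], [1, 0, -0.01, -0.05, 0, 0, 0], [1, 0, -0.015, -0.08, 0, 0, 0], [1, -0.015, -0.018, -0.1, -0.04, 0, 0], [1, -0.045, -0.014, -0.11, -0.08, 0, 0], [1, -0.08, -0.008, -0.112, -0.12, 0, 0], [1, -0.115, -0.003, -0.113, -0.16, 0, 0], [1, -0.15, 0.002, -0.114, -0.2, 0, 0], [1, -0.185, 0.006, -0.115, -0.215, 0, 0]])

```text
time_s: 27.55
tcp_pos: [0.5466, -0.0009, 0.1516]
ee_rot: [[-0.213, -0.977, -0.008], [-0.977, 0.213, 0.001], [0.001, 0.008, -1.0]]
wrist_force: [1.9, 0.1, -2.8]
gripper_width: 0.115
```

Run:
```python
from h import *
st();go(rack(0,0,.15),Rd(168.5))
```

```text
27.55 [ 0.5466 -0.0009  0.1516] F [ 1.9  0.1 -2.8] g 0.115 j [ 17.  18. -16.  -0. -56. -29.]
move [-0.1483, 0.0161, 0.0016] [0.0077, -0.0008, -0.0142] | 3.6 0.1
```

Call:
jog_arm(moves=[[1, -0.03, 0.003, 0, 0.008, 0, -0.014], [1, -0.065, 0.007, 0, 0.008, 0, -0.014], [1, -0.1, 0.011, 0, 0.008, 0, -0.014], [1, -0.13, 0.014, 0, 0.008, 0, -0.014], [1, -0.1483, 0.0161, 0, 0.008, 0, -0.014], [1, -0.1483, 0.0161, 0.015, 0.008, 0, -0.014], [1, -0.1483, 0.0161, 0.035, 0.008, 0, -0.014], [1, -0.1483, 0.0161, 0.055, 0.008, 0, -0.014], [1, -0.1483, 0.0161, 0.062, 0.008, 0, -0.014], [1, -0.1483, 0.0161, 0.062, 0.008, 0, -0.014]])

```text
time_s: 28.38
tcp_pos: [0.56, 0.145, 0.0872]
ee_rot: [[-0.199, -0.98, -0.004], [-0.98, 0.199, -0.004], [0.005, 0.003, -1.0]]
wrist_force: [-0.2, -0.8, -1.4]
gripper_width: 0.112
```

Run:
```python
from h import *
st();go(rack(0,0,.05),Rd(168.5))
w=cam('wrist'); crop(w,'w28.png',150,160,430,320,2.8)
```

```text
28.38 [0.56   0.145  0.0872] F [-0.2 -0.8 -1.4] g 0.112 j [ 31.  25. -16.   0. -49. -42.]
move [-0.003, -0.002, 0.0372] [0.0029, -0.0045, 0.0002] | 0.9 0.0
```

View pics/w28.png

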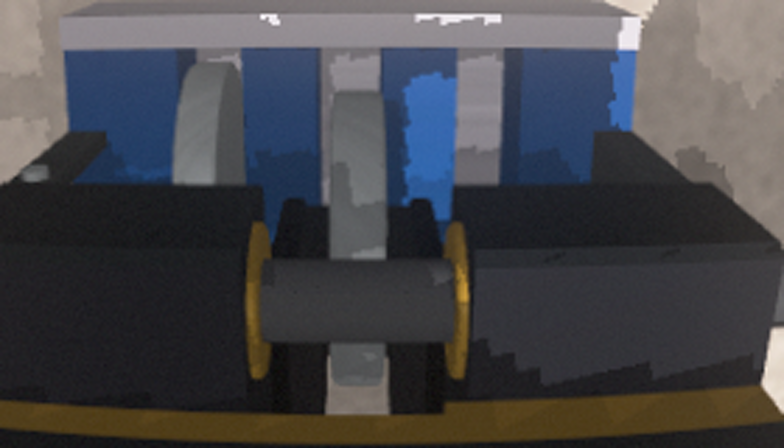

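Call:
jog_arm(moves=[[1, -0.003, -0.002, 0.0, 0, 0, 0], [1, -0.003, -0.002, 0.006, 0, 0, 0], [1, -0.003, -0.002, 0.012, 0, 0, 0], [1, -0.003, -0.002, 0.018, 0, 0, 0], [1, -0.003, -0.002, 0.024, 0, 0, 0], [1, -0.003, -0.002, 0.03, 0, 0, 0], [1, -0.003, -0.002, 0.035, 0, 0, 0], [1, -0.003, -0.002, 0.039, 0, 0, 0], [1, -0.003, -0.002, 0.041, 0, 0, 0], [1, -0.003, -0.002, 0.041, 0, 0, 0]])

```text
time_s: 29.27
tcp_pos: [0.5638, 0.1479, 0.0478]
ee_rot: [[-0.199, -0.98, -0.0], [-0.98, 0.199, -0.002], [0.002, -0.0, -1.0]]
wrist_force: [-0.9, -0.3, -1.8]
gripper_width: 0.115
```

Run:
```python
from h import *
st();print(torack(sense()['tcp_pos']))
w=cam('wrist'); crop(w,'w29.png',150,160,430,320,2.8)
```

```text
29.27 [0.5638 0.1479 0.0478] F [-0.9 -0.3 -1.8] g 0.115 j [ 31.  28. -18.   0. -44. -42.]
[-0.0012 -0.0007  0.0478]
```

View pics/w29.png

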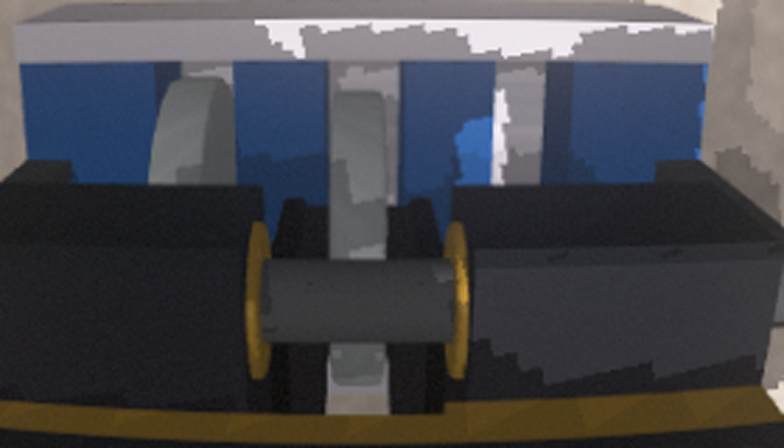

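Call:
jog_arm(moves=[[1, 0, 0.001, 0.001, 0, 0, 0], [1, 0, 0.001, 0.002, 0, 0, 0], [1, 0, 0.001, 0.003, 0, 0, 0], [1, 0, 0.001, 0.004, 0, 0, 0], [1, 0, 0.001, 0.005, 0, 0, 0], [1, 0, 0.001, 0.006, 0, 0, 0], [1, 0, 0.001, 0.006, 0, 0, 0], [1, 0, 0.001, 0.006, 0, 0, 0], [1, 0, 0.001, 0.006, 0, 0, 0], [1, 0, 0.001, 0.006, 0, 0, 0]])

```text
time_s: 30.15
tcp_pos: [0.5636, 0.148, 0.0459]
ee_rot: [[-0.197, -0.98, 0.002], [-0.98, 0.197, -0.002], [0.002, -0.003, -1.0]]
wrist_force: [-5.7, -3.8, 16.1]
gripper_width: 0.112
```

Call:
jog_arm(moves=[[1, 0, 0, -0.003, 0, 0, 0], [0.78, 0, 0, -0.004, 0, 0, 0], [0.7, 0, 0, -0.004, 0, 0, 0], [0.6, 0, 0, -0.004, 0, 0, 0], [0.6, 0, 0, -0.004, 0, 0, 0], [0.6, 0, 0, -0.01, 0, 0, 0], [0.6, 0, 0, -0.025, 0, 0, 0], [0.6, 0, 0, -0.045, 0, 0, 0], [0.4, 0, 0, -0.075, 0, 0, 0], [0.4, 0, 0, -0.11, 0, 0, 0]])

```text
time_s: 30.98
tcp_pos: [0.5623, 0.1485, 0.1525]
ee_rot: [[-0.199, -0.98, -0.002], [-0.98, 0.199, -0.003], [0.003, 0.001, -1.0]]
wrist_force: [1.0, -0.3, -0.5]
gripper_width: 0.268
```

Run:
```python
from h import *
st(); w=cam('wrist'); crop(w,'w30.png',200,120,430,250,3.4);s=cam('scene'); crop(s,'s30.png',190,130,460,300,2.9)
go(tray(.0,.0,.14),Rd(167.8))
```

```text
30.98 [0.5623 0.1485 0.1525] F [ 1.  -0.3 -0.5] g 0.268 j [ 31.  21. -11.   0. -57. -42.]
move [0.3414, -0.0319, 0.0178] [-0.0134, 0.0067, 0.0145] | 8.2 0.2
```

View pics/w30.png

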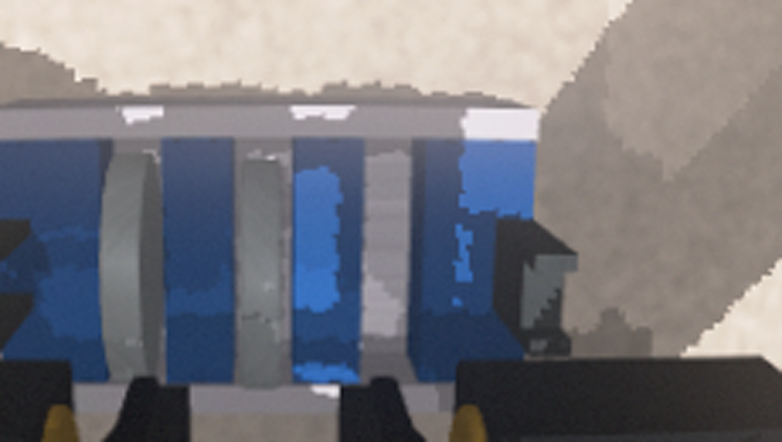

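View pics/s30.png

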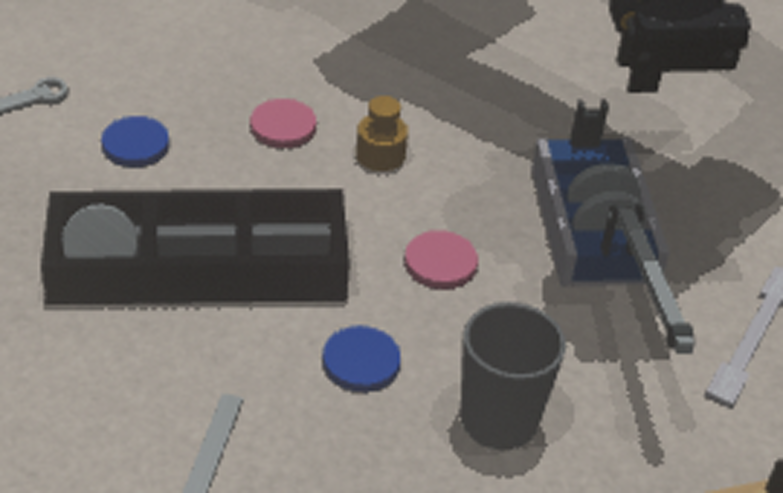

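Two discs stand in slots −34 and 0; disc 2 is still tipped in the tray. Go for disc 2.

Call:
jog_arm(moves=[[0.15, 0.035, -0.003, 0, 0, 0, 0.015], [0.15, 0.072, -0.007, 0, 0, 0, 0.015], [0.15, 0.11, -0.01, 0, 0, 0, 0.015], [0.15, 0.148, -0.014, 0, 0, 0, 0.015], [0.15, 0.186, -0.017, 0, 0, 0, 0.015], [0.15, 0.224, -0.021, 0.003, 0, 0, 0.015], [0.15, 0.262, -0.024, 0.008, 0, 0, 0.015], [0.15, 0.3, -0.028, 0.012, 0, 0, 0.015], [0.15, 0.335, -0.032, 0.015, 0, 0, 0.015], [0.15, 0.3414, -0.032, 0.015, 0, 0, 0.015]])

```text
time_s: 31.92
tcp_pos: [0.5258, -0.1963, 0.1374]
ee_rot: [[-0.218, -0.976, 0.0], [-0.976, 0.218, -0.002], [0.002, -0.001, -1.0]]
wrist_force: [0.3, 0.4, 0.2]
gripper_width: 0.425
```

Run:
```python
from h import *
st(); print(totray(sense()['tcp_pos']))
w=cam('wrist'); crop(w,'w31.png',200,0,360,230,2.6)
```

```text
31.92 [ 0.5258 -0.1963  0.1374] F [0.3 0.4 0.2] g 0.425 j [ -4.  20. -16.   0. -54.  -9.]
[-0.0044 -0.007   0.1374]
```

View pics/w31.png

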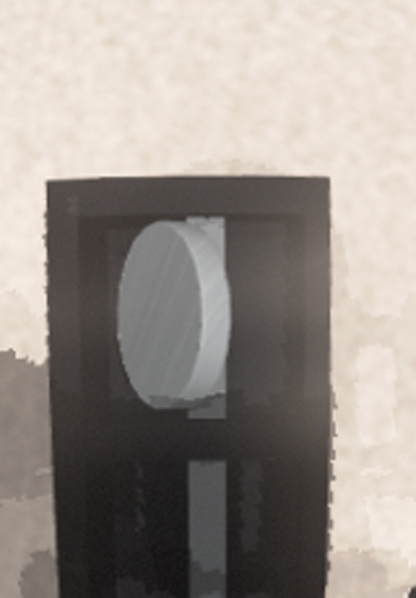

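Run:
```python
from h import *
w=cam('wrist')
P=lambda u,v,z:totray(onz(w,200+u/2.6,v/2.6,z,True))
print('rib',P(187,418,.032),P(225,418,.032), P(187,215,.032),'rim',P(217,314,.06))
R=Rd(167.8,12); p=tray(.0045,-.0755,.041)
go(p-0.045*R[:,2],R); go(p,R)
```

```text
rib [ 0.0004 -0.0413  0.032 ] [-0.0117 -0.0412  0.032 ] [-0.0002 -0.1057  0.032 ] rim [-0.0088 -0.0738  0.06  ]
move [0.071, 0.0001, 0.0529] [0.208, -0.0018, -0.0054] | 2.1 1.7
move [0.0708, -0.0092, 0.0969] [0.208, -0.0018, -0.0054] | 2.9 1.7
```

Call:
jog_arm(moves=[[0.15, 0.02, 0, 0, 0.08, 0, 0], [0.15, 0.045, 0, 0.01, 0.16, 0, 0], [0.15, 0.0707, 0.0, 0.03, 0.208, 0, -0.005], [0.15, 0.0707, 0.0, 0.053, 0.208, 0, -0.005], [0.15, 0.0707, 0.0, 0.053, 0.208, 0, -0.005], [0.15, 0.0707, -0.0015, 0.063, 0.208, 0, -0.005], [0.15, 0.0707, -0.004, 0.073, 0.208, 0, -0.005], [0.15, 0.0707, -0.0065, 0.084, 0.208, 0, -0.005], [0.15, 0.0707, -0.0092, 0.095, 0.208, 0, -0.005], [0.15, 0.0707, -0.0092, 0.095, 0.208, 0, -0.005]])

```text
time_s: 32.85
tcp_pos: [0.5204, -0.2628, 0.0406]
ee_rot: [[-0.208, -0.958, 0.199], [-0.978, 0.203, -0.044], [0.002, -0.204, -0.979]]
wrist_force: [0.2, 0.6, 0.3]
gripper_width: 0.424
```

Run:
```python
from h import *
st(); print(totray(sense()['tcp_pos']))
w=cam('wrist'); crop(w,'w32.png',150,140,420,340,2.9)
```

```text
32.85 [ 0.5204 -0.2628  0.0406] F [0.2 0.6 0.3] g 0.424 j [-11.  25. -27.   1. -26.  -2.]
[ 0.0043 -0.0731  0.0406]
```

View pics/w32.png

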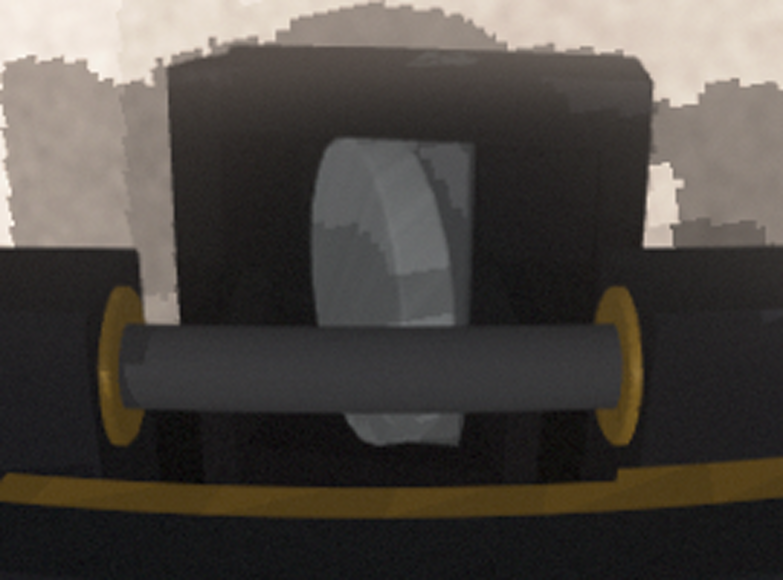

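Call:
jog_arm(moves=[[0.15, 0.0025, 0, 0, 0, 0, 0], [0.5, 0.0025, 0, 0, 0, 0, 0], [1, 0.0025, 0, 0, 0, 0, 0], [1, 0.0025, 0, 0, 0, 0, 0], [1, 0.0025, 0, 0, 0, 0, 0], [1, 0.0025, 0, 0, 0, 0, 0], [1, 0.0025, 0, 0, 0, 0, 0], [1, 0.0025, 0, 0, 0, 0, 0], [1, 0.0025, 0, 0, 0, 0, 0], [1, 0.0025, 0, 0, 0, 0, 0]])

```text
time_s: 33.73
tcp_pos: [0.5214, -0.2663, 0.0441]
ee_rot: [[-0.208, -0.956, 0.206], [-0.978, 0.203, -0.046], [0.002, -0.211, -0.978]]
wrist_force: [0.6, -0.4, 4.1]
gripper_width: 0.112
```

Run:
```python
from h import *
st(); print(totray(sense()['tcp_pos']))
w=cam('wrist'); crop(w,'w33.png',150,140,420,340,2.9)
```

```text
33.73 [ 0.5214 -0.2663  0.0441] F [ 0.6 -0.4  4.1] g 0.112 j [-11.  25. -27.   1. -26.  -2.]
[ 0.0061 -0.0763  0.0441]
```

View pics/w33.png

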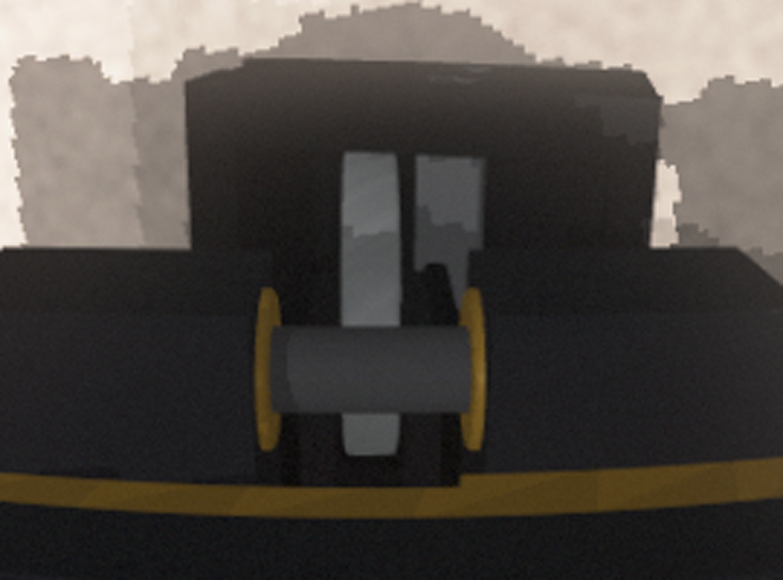

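Gripped squarely. Lift and carry to slot +34.

Run:
```python
from h import *
go(rack(.034,0,.15),Rd(168.5))
```

```text
move [-0.4127, 0.0556, -0.1213] [-0.2123, -0.003, -0.0088] | 10.4 1.7
```

Call:
jog_arm(moves=[[1, 0, -0.002, -0.01, 0, 0, 0], [1, 0, -0.005, -0.025, 0, 0, 0], [1, 0, -0.01, -0.05, 0, 0, 0], [1, 0, -0.015, -0.08, 0, 0, 0], [1, -0.015, -0.014, -0.1, -0.04, 0, 0], [1, -0.045, -0.008, -0.11, -0.08, 0, 0], [1, -0.08, 0.0, -0.112, -0.12, 0, 0], [1, -0.115, 0.007, -0.113, -0.16, 0, 0], [1, -0.15, 0.015, -0.114, -0.2, 0, 0], [1, -0.185, 0.024, -0.115, -0.21, 0, -0.012]])

```text
time_s: 34.62
tcp_pos: [0.5114, -0.0735, 0.1496]
ee_rot: [[-0.198, -0.98, -0.006], [-0.98, 0.198, -0.003], [0.004, 0.005, -1.0]]
wrist_force: [1.3, 0.2, -2.2]
gripper_width: 0.11
```

Run:
```python
from h import *
st();go(rack(.034,0,.15),Rd(168.5))
```

```text
34.62 [ 0.5114 -0.0735  0.1496] F [ 1.3  0.2 -2.2] g 0.11 j [ 10.  16. -21.   0. -54. -21.]
move [-0.2267, 0.0277, -0.0011] [0.0052, -0.0037, 0.0014] | 5.5 0.1
```

Call:
jog_arm(moves=[[1, -0.035, 0.004, 0, 0.005, 0, 0], [1, -0.075, 0.009, 0, 0.005, 0, 0], [1, -0.115, 0.014, 0, 0.005, 0, 0], [1, -0.155, 0.019, 0, 0.005, 0, 0], [1, -0.195, 0.024, 0, 0.005, 0, 0], [1, -0.2267, 0.0277, 0, 0.005, 0, 0], [1, -0.2267, 0.0277, 0.01, 0.005, 0, 0], [1, -0.2267, 0.0277, 0.03, 0.005, 0, 0], [1, -0.2267, 0.0277, 0.05, 0.005, 0, 0], [1, -0.2267, 0.0277, 0.06, 0.005, 0, 0]])

```text
time_s: 35.45
tcp_pos: [0.5266, 0.1514, 0.0865]
ee_rot: [[-0.198, -0.98, -0.004], [-0.98, 0.198, -0.007], [0.008, 0.002, -1.0]]
wrist_force: [-0.8, -1.4, -1.9]
gripper_width: 0.111
```

Run:
```python
from h import *
st();go(rack(.034,0,.05),Rd(168.5))
w=cam('wrist'); crop(w,'w34.png',150,160,430,320,2.8)
```

```text
35.45 [0.5266 0.1514 0.0865] F [-0.8 -1.4 -1.9] g 0.111 j [ 33.  23. -21.   0. -47. -45.]
move [-0.0035, -0.002, 0.0364] [0.0023, -0.0076, 0.0017] | 0.9 0.1
```

View pics/w34.png

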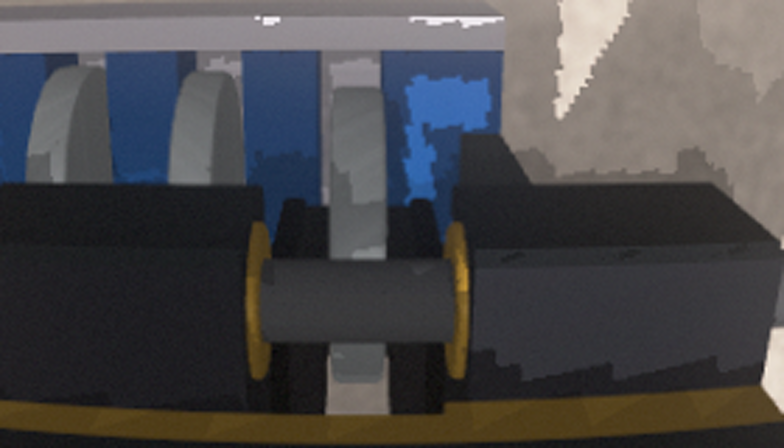

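Call:
jog_arm(moves=[[1, -0.0025, -0.001, 0.0, 0, 0, 0], [1, -0.0025, -0.001, 0.006, 0, 0, 0], [1, -0.0025, -0.001, 0.012, 0, 0, 0], [1, -0.0025, -0.001, 0.018, 0, 0, 0], [1, -0.0025, -0.001, 0.024, 0, 0, 0], [1, -0.0025, -0.001, 0.03, 0, 0, 0], [1, -0.0025, -0.001, 0.035, 0, 0, 0], [1, -0.0025, -0.001, 0.037, 0, 0, 0], [1, -0.0025, -0.001, 0.038, 0, 0, 0], [1, -0.0025, -0.001, 0.038, 0, 0, 0]])

```text
time_s: 36.33
tcp_pos: [0.5315, 0.1546, 0.0514]
ee_rot: [[-0.197, -0.98, 0.004], [-0.98, 0.197, -0.004], [0.003, -0.004, -1.0]]
wrist_force: [0.5, 0.5, -2.6]
gripper_width: 0.117
```

Run:
```python
from h import *
st();print(torack(sense()['tcp_pos']))
w=cam('wrist'); crop(w,'w35.png',150,160,430,320,2.8)
```

```text
36.33 [0.5315 0.1546 0.0514] F [ 0.5  0.5 -2.6] g 0.117 j [ 33.  26. -22.   0. -42. -45.]
[ 0.0318 -0.0009  0.0514]
```

View pics/w35.png

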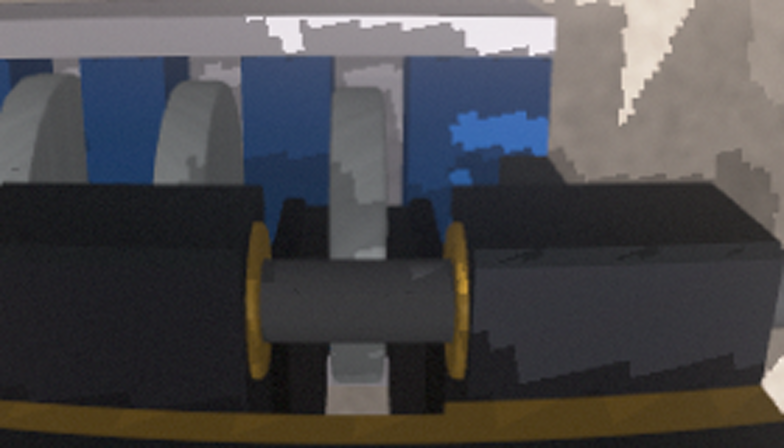

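Call:
jog_arm(moves=[[1, 0, 0.0015, 0.0, 0, 0, 0], [1, 0, 0.0015, 0.002, 0, 0, 0], [1, 0, 0.0015, 0.004, 0, 0, 0], [1, 0, 0.0015, 0.006, 0, 0, 0], [1, 0, 0.0015, 0.007, 0, 0, 0], [1, 0, 0.0015, 0.008, 0, 0, 0], [1, 0, 0.0015, 0.009, 0, 0, 0], [1, 0, 0.0015, 0.0095, 0, 0, 0], [1, 0, 0.0015, 0.0095, 0, 0, 0], [1, 0, 0.0015, 0.0095, 0, 0, 0]])

```text
time_s: 37.22
tcp_pos: [0.5308, 0.1551, 0.0461]
ee_rot: [[-0.195, -0.981, 0.006], [-0.981, 0.195, -0.004], [0.003, -0.007, -1.0]]
wrist_force: [-7.1, 0.2, 21.0]
gripper_width: 0.111
```

Call:
jog_arm(moves=[[1, 0, 0, -0.003, 0, 0, 0], [0.78, 0, 0, -0.003, 0, 0, 0], [0.7, 0, 0, -0.003, 0, 0, 0], [0.6, 0, 0, -0.003, 0, 0, 0], [0.6, 0, 0, -0.003, 0, 0, 0], [0.6, 0, 0, -0.01, 0, 0, 0], [0.6, 0, 0, -0.025, 0, 0, 0], [0.6, 0, 0, -0.045, 0, 0, 0], [0.4, 0, 0, -0.075, 0, 0, 0], [0.4, 0, 0, -0.11, 0, 0, 0]])

```text
time_s: 38.05
tcp_pos: [0.5286, 0.1548, 0.1519]
ee_rot: [[-0.197, -0.98, 0.0], [-0.98, 0.197, -0.006], [0.006, -0.001, -1.0]]
wrist_force: [0.9, 1.3, -0.4]
gripper_width: 0.261
```

Run:
```python
from h import *
st(); w=cam('wrist'); save(w,'w36.png');s=cam('scene'); crop(s,'s36.png',360,150,430,240,8)
t=cam('top'); crop(t,'t36.png',150,150,330,280,4)
```

```text
38.05 [0.5286 0.1548 0.1519] F [ 0.9  1.3 -0.4] g 0.261 j [ 33.  19. -16.   0. -56. -45.]
```

View pics/w36.png

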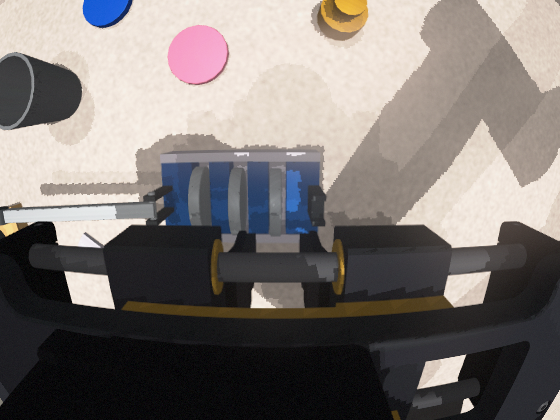

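View pics/s36.png

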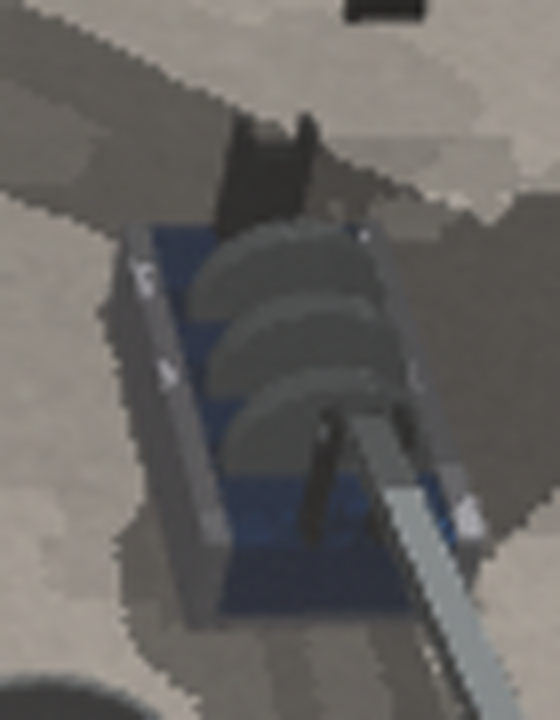

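Run:
```python
from h import *
go([0.7757,0.1045,0.19],Rd(78.5))
```

```text
move [0.0029, -0.2499, -0.0318] [-0.0065, 0.0096, 1.5736] | 6.0 12.6
```

Call:
jog_arm(moves=[[0.1, 0, -0.015, -0.02, 0, 0, 0.12], [0.1, 0, -0.035, -0.04, 0, 0, 0.24], [0.1, 0, -0.06, -0.05, 0, 0, 0.36], [0.1, 0, -0.085, -0.05, 0, 0, 0.48], [0.1, 0, -0.11, -0.05, 0, 0, 0.6], [0.1, 0, -0.135, -0.05, 0, 0, 0.72], [0.1, 0, -0.16, -0.05, 0, 0, 0.84], [0.1, 0, -0.185, -0.05, 0, 0, 0.96], [0.1, 0, -0.21, -0.05, 0, 0, 1.08], [0.1, 0, -0.23, -0.05, 0, 0, 1.2]])

```text
time_s: 39.03
tcp_pos: [0.7559, 0.1095, 0.2009]
ee_rot: [[-0.986, -0.165, 0.001], [-0.165, 0.986, -0.005], [-0.0, -0.005, -1.0]]
wrist_force: [0.8, 0.4, 0.4]
gripper_width: 0.451
```

Run:
```python
from h import *
st(); go([0.7757,0.1045,0.16],Rd(78.5))
```

```text
39.03 [0.7559 0.1095 0.2009] F [0.8 0.4 0.4] g 0.451 j [  20.   37.   22.    0.  -75. -101.]
move [-0.0186, -0.008, 0.0409] [-0.0046, 0.0011, 0.3666] | 1.1 2.9
```

Call:
jog_arm(moves=[[0.1, -0.006, -0.003, 0, 0, 0, 0.12], [0.1, -0.012, -0.006, 0.01, 0, 0, 0.24], [0.1, -0.0186, -0.008, 0.02, 0, 0, 0.366], [0.1, -0.0186, -0.008, 0.03, 0, 0, 0.366], [0.1, -0.0186, -0.008, 0.04, 0, 0, 0.366], [0.1, -0.0186, -0.008, 0.04, 0, 0, 0.366], [0.1, -0.0186, -0.008, 0.04, 0, 0, 0.366], [0.1, -0.0186, -0.008, 0.04, 0, 0, 0.366], [0.1, -0.0186, -0.008, 0.04, 0, 0, 0.366], [0.1, -0.0186, -0.008, 0.04, 0, 0, 0.366]])

```text
time_s: 39.87
tcp_pos: [0.775, 0.1056, 0.1645]
ee_rot: [[-0.981, 0.192, 0.006], [0.192, 0.981, -0.003], [-0.006, -0.002, -1.0]]
wrist_force: [0.7, 0.1, 0.2]
gripper_width: 0.453
```

Run:
```python
from h import *
st(); go([0.7757,0.1045,0.0813],Rd(78.5))
w=cam('wrist'); crop(w,'w37.png',130,130,430,330,2.6); print(proj(w,rack(-.2177,0,.100),True)-[130,130])
```

```text
39.87 [0.775  0.1056 0.1645] F [0.7 0.1 0.2] g 0.453 j [  20.   40.   22.    0.  -73. -121.]
move [-0.0004, -0.0008, 0.0832] [-0.0022, 0.0062, 0.008] | 2.0 0.1
[144.0544723   86.82416222]
```

View pics/w37.png

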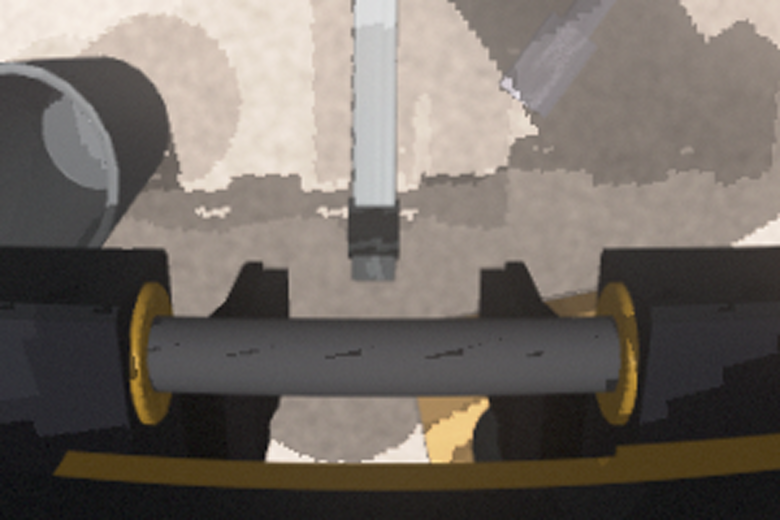

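Call:
jog_arm(moves=[[0.1, 0, 0, 0.02, 0, 0, 0], [0.1, 0, 0, 0.045, 0, 0, 0], [0.1, 0, 0, 0.07, 0, 0, 0], [0.1, 0, 0, 0.083, 0, 0, 0], [0.5, 0, 0, 0.083, 0, 0, 0], [1, 0, 0, 0.083, 0, 0, 0], [1, 0, 0, 0.083, 0, 0, 0], [1, 0, 0, 0.083, 0, 0, 0], [1, 0, 0, 0.083, 0, 0, 0], [1, 0, 0, 0.083, 0, 0, 0]])

```text
time_s: 40.75
tcp_pos: [0.7759, 0.1026, 0.0824]
ee_rot: [[-0.981, 0.193, 0.006], [0.193, 0.981, -0.006], [-0.007, -0.005, -1.0]]
wrist_force: [1.0, -5.4, 0.7]
gripper_width: 0.155
```

Run:
```python
from h import *
st(); print(torack(sense()['tcp_pos']))
```

```text
40.75 [0.7759 0.1026 0.0824] F [ 1.  -5.4  0.7] g 0.155 j [  19.   43.   17.    1.  -64. -121.]
[-0.2181  0.0013  0.0824]
```

Call:
jog_arm(moves=[[1, 0.0022, 0, -0.0105, 0, 0, 0], [1, 0.0066, 0, -0.0253, 0, 0, 0], [1, 0.0125, 0, -0.0395, 0, 0, 0], [1, 0.0198, 0, -0.0531, 0, 0, 0], [1, 0.0284, 0, -0.0659, 0, 0, 0], [1, 0.0382, 0, -0.0777, 0, 0, 0], [1, 0.0491, 0, -0.0885, 0, 0, 0], [1, 0.0611, 0, -0.0982, 0, 0, 0], [1, 0.074, 0, -0.1066, 0, 0, 0], [1, 0.0877, 0, -0.1137, 0, 0, 0]])

```text
time_s: 41.58
tcp_pos: [0.6889, 0.1202, 0.1958]
ee_rot: [[-0.981, 0.194, 0.006], [0.194, 0.981, -0.006], [-0.007, -0.004, -1.0]]
wrist_force: [0.3, -5.0, -0.9]
gripper_width: 0.155
```

Call:
jog_arm(moves=[[1, 0.0143, 0, -0.0057, 0, 0, 0], [1, 0.0291, 0, -0.01, 0, 0, 0], [1, 0.0443, 0, -0.0127, 0, 0, 0], [1, 0.0596, 0, -0.0139, 0, 0, 0], [1, 0.075, 0, -0.0136, 0, 0, 0], [1, 0.0903, 0, -0.0118, 0, 0, 0], [1, 0.1053, 0, -0.0084, 0, 0, 0], [1, 0.1199, 0, -0.0035, 0, 0, 0], [1, 0.1339, 0, 0.0027, 0, 0, 0], [1, 0.1473, 0, 0.0104, 0, 0, 0]])

```text
time_s: 42.42
tcp_pos: [0.5444, 0.1495, 0.1856]
ee_rot: [[-0.981, 0.192, 0.008], [0.192, 0.981, -0.004], [-0.009, -0.003, -1.0]]
wrist_force: [-0.3, -3.9, 2.4]
gripper_width: 0.153
```

Run:
```python
from h import *
st(); print(torack(sense()['tcp_pos'])); s=cam('scene'); crop(s,'s38.png',330,90,450,250,3.7)
```

```text
42.42 [0.5444 0.1495 0.1856] F [-0.3 -3.9  2.4] g 0.153 j [  32.   18.  -12.    1.  -60. -133.]
[0.0182 0.0016 0.1856]
```

View pics/s38.png

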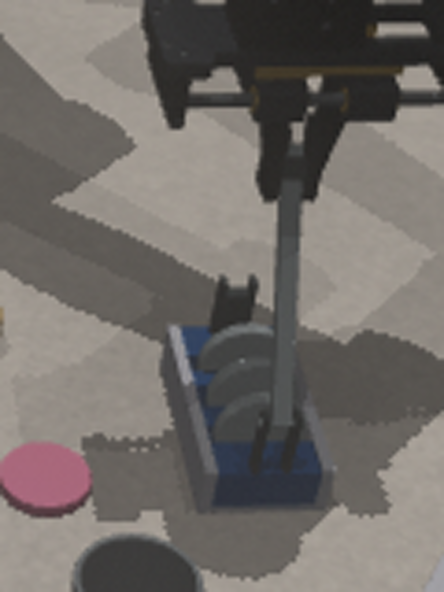

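Call:
jog_arm(moves=[[1, 0.0125, 0, 0.009, 0, 0, 0], [1, 0.0241, 0, 0.0191, 0, 0, 0], [1, 0.0346, 0, 0.0304, 0, 0, 0], [1, 0.0439, 0, 0.0426, 0, 0, 0], [1, 0.0519, 0, 0.0558, 0, 0, 0], [1, 0.0586, 0, 0.0696, 0, 0, 0], [1, 0.0639, 0, 0.0841, 0, 0, 0], [1, 0.0677, 0, 0.099, 0, 0, 0], [1, 0.07, 0, 0.1142, 0, 0, 0], [1, 0.0704, 0, 0.1219, 0, 0, 0]])

```text
time_s: 43.3
tcp_pos: [0.4751, 0.1635, 0.0601]
ee_rot: [[-0.981, 0.192, 0.004], [0.192, 0.981, -0.004], [-0.004, -0.003, -1.0]]
wrist_force: [-2.2, -1.6, 2.4]
gripper_width: 0.154
```

Run:
```python
from h import *
st(); print(torack(sense()['tcp_pos'])); s=cam('scene'); crop(s,'s39.png',330,90,450,250,3.7)
```

```text
43.3 [0.4751 0.1635 0.0601] F [-2.2 -1.6  2.4] g 0.154 j [  38.   21.  -29.    0.  -40. -139.]
[0.0888 0.0017 0.0601]
```

View pics/s39.png

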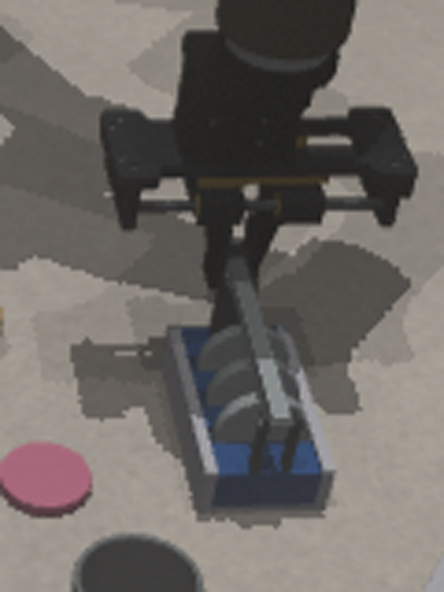

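Nearly closed (starting grip had TCP z ≈ 0.0558). Push the rest down gently.

Call:
jog_arm(moves=[[1, 0.0004, 0, 0.002, 0, 0, 0], [1, 0.0004, 0, 0.004, 0, 0, 0], [1, 0.0004, 0, 0.006, 0, 0, 0], [1, 0.0004, 0, 0.008, 0, 0, 0], [1, 0.0004, 0, 0.009, 0, 0, 0], [1, 0.0004, 0, 0.01, 0, 0, 0], [1, 0.0004, 0, 0.01, 0, 0, 0], [1, 0.0004, 0, 0.01, 0, 0, 0], [1, 0.0004, 0, 0.01, 0, 0, 0], [1, 0.0004, 0, 0.01, 0, 0, 0]])

```text
time_s: 44.18
tcp_pos: [0.4752, 0.1636, 0.0531]
ee_rot: [[-0.981, 0.191, 0.005], [0.191, 0.982, -0.004], [-0.005, -0.003, -1.0]]
wrist_force: [-8.6, -4.1, 20.7]
gripper_width: 0.156
```

Run:
```python
from h import *
st(); print(torack(sense()['tcp_pos'])); s=cam('scene'); crop(s,'s40.png',365,145,425,235,6.5); w=cam('wrist'); crop(w,'w40.png',150,200,420,330,2.9)
```

```text
44.18 [0.4752 0.1636 0.0531] F [-8.6 -4.1 20.7] g 0.156 j [  38.   22.  -29.    1.  -39. -139.]
[0.0888 0.0015 0.0531]
```

View pics/s40.png

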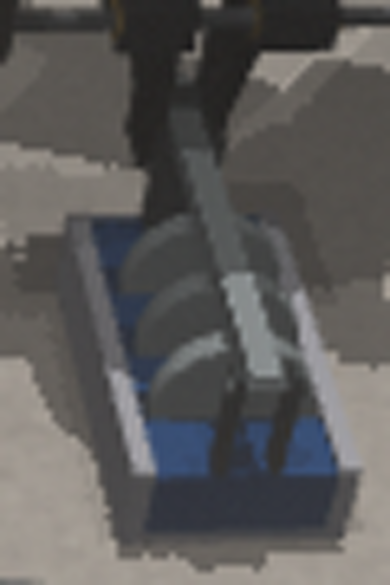

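Call:
jog_arm(moves=[[1, 0, 0, -0.003, 0, 0, 0], [0.6, 0, 0, -0.004, 0, 0, 0], [0.3, 0, 0, -0.004, 0, 0, 0], [0.1, 0, 0, -0.004, 0, 0, 0], [0.0, 0, 0, -0.004, 0, 0, 0], [0.0, 0, 0, -0.004, 0, 0, 0], [0.0, 0, 0, -0.006, 0, 0, 0], [0, 0, 0, -0.02, 0, 0, 0], [0, 0, 0, -0.05, 0, 0, 0], [0, 0, 0, -0.08, 0, 0, 0]])

```text
time_s: 45.12
tcp_pos: [0.4741, 0.1636, 0.1302]
ee_rot: [[-0.981, 0.192, 0.001], [0.192, 0.981, -0.006], [-0.002, -0.006, -1.0]]
wrist_force: [0.5, 0.8, -0.8]
gripper_width: 0.492
```

Run:
```python
from h import *
st(); s=cam('scene'); crop(s,'s41.png',365,145,425,235,6.5); w=cam('wrist'); crop(w,'w41.png',180,120,390,330,2.8)
```

```text
45.12 [0.4741 0.1636 0.1302] F [ 0.5  0.8 -0.8] g 0.492 j [  38.   15.  -24.    0.  -50. -139.]
```

View pics/s41.png

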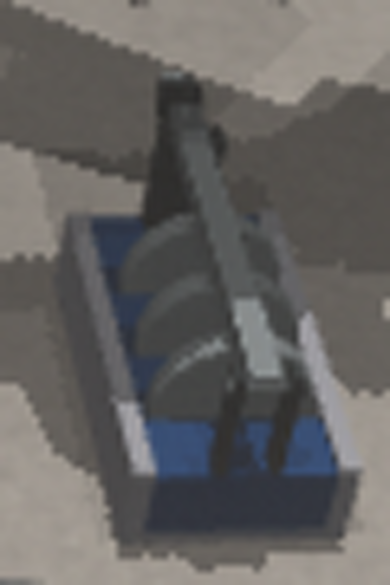

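View pics/w41.png

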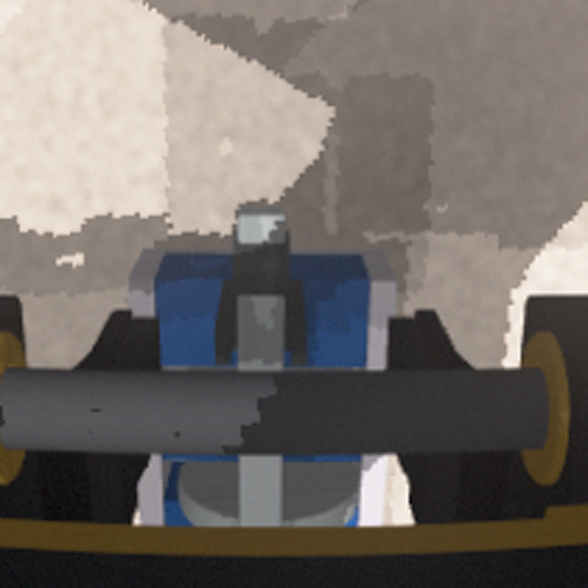

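Run:
```python
from h import *
a=cv2.imread('pics/scene0.png'); c=cam('scene'); b=c['frame'][:,:,::-1]; save(c,'s42.png')
A=a[150:200,380:420]; B=b[150:200,380:420]
im=np.hstack([cv2.resize(A,None,fx=9,fy=9,interpolation=cv2.INTER_CUBIC),cv2.resize(B,None,fx=9,fy=9,interpolation=cv2.INTER_CUBIC)]); cv2.imwrite('pics/cmp.png',im)
```

```text
(no output)
```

View pics/cmp.png

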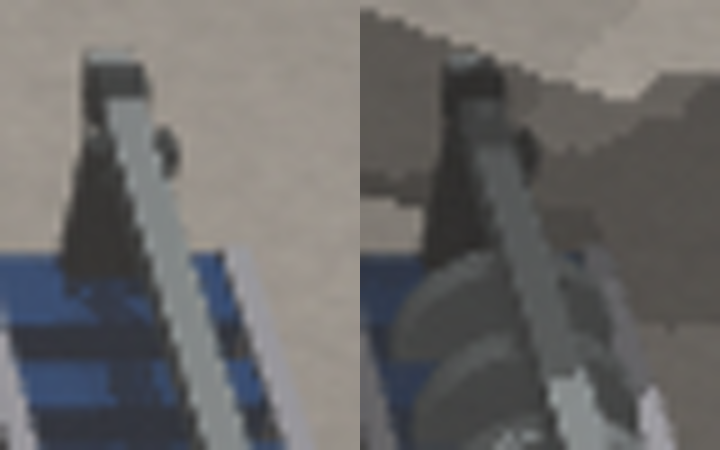

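View pics/s42.png

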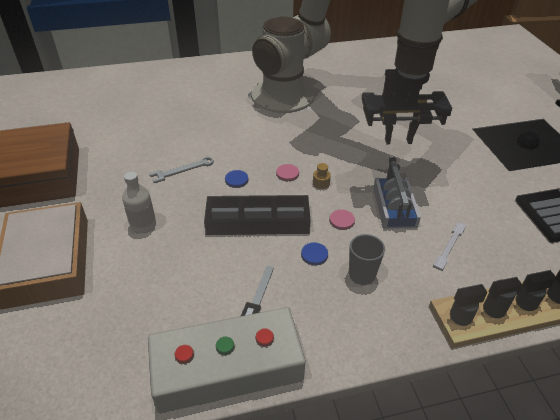

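Call:
jog_arm(moves=[[0, 0, 0, -0.02, 0, 0, 0], [0, 0.01, 0, -0.05, 0, 0, 0], [0, 0.03, -0.02, -0.08, 0, 0, 0], [0, 0.05, -0.05, -0.1, 0, 0, 0], [0, 0.06, -0.08, -0.1, 0, 0, 0], [0, 0.06, -0.1, -0.1, 0, 0, 0], [0, 0.06, -0.1, -0.1, 0, 0, 0], [0, 0.06, -0.1, -0.1, 0, 0, 0], [0, 0.06, -0.1, -0.1, 0, 0, 0], [0, 0.06, -0.1, -0.1, 0, 0, 0]])

```text
time_s: 46.1
tcp_pos: [0.3967, 0.0784, 0.2297]
ee_rot: [[-0.981, 0.192, 0.003], [0.192, 0.981, -0.004], [-0.004, -0.004, -1.0]]
wrist_force: [0.4, 0.4, -0.9]
gripper_width: 0.501
```

Run:
```python
from h import *
st(); s=cam('scene'); crop(s,'s43.png',350,140,440,240,6); t=cam('top'); crop(t,'t43.png',150,120,350,300,3)
def comp(c,lo,hi):
    hsv=cv2.cvtColor(c,cv2.COLOR_BGR2HSV); m=cv2.inRange(hsv,lo,hi); n,l,q,ce=cv2.connectedComponentsWithStats(m); return [ce[i].round(1).tolist() for i in range(1,n) if q[i,4]>80]
a=cv2.imread('pics/scene0.png'); b=s['frame'][:,:,::-1].copy()
for lo,hi in(((155,60,60),(178,255,255)),((15,110,60),(30,255,220))): print(comp(a,lo,hi),comp(b,lo,hi))
```

```text
46.1 [0.3967 0.0784 0.2297] F [ 0.4  0.4 -0.9] g 0.501 j [  35.   -1.  -27.    0.  -63. -136.]
[[287.2, 171.9], [341.7, 218.9]] [[287.2, 171.9], [341.8, 218.9]]
[[529.9, 18.3], [72.8, 255.4], [25.0, 282.9]] [[531.1, 18.5], [73.1, 251.7], [23.9, 283.2]]
```

View pics/s43.png

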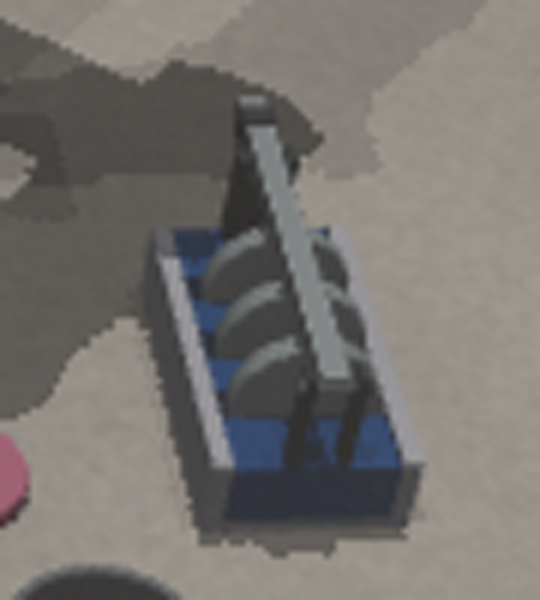

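View pics/t43.png

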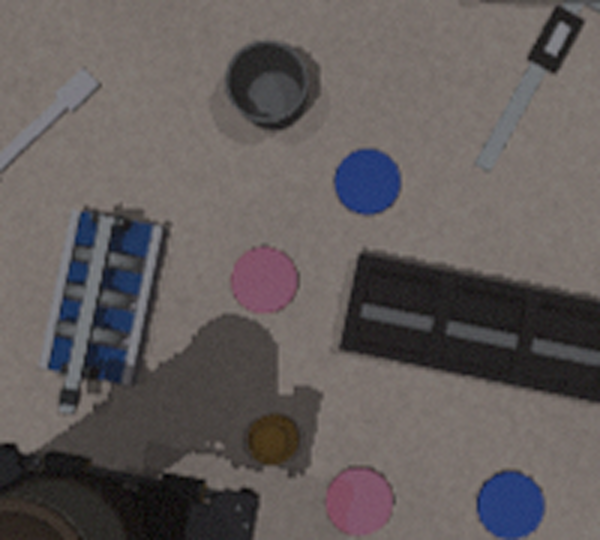

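All three discs stand in their slots at the same height, the keeper is down in the fork exactly where it started, and the bystanders have not moved. Handing in.

Run:
```python
from h import *
print(finish_job())
```

```text
the job is handed in; nothing more can be done
None
```

The job is handed in at about 46 s of robot time. I folded the keeper bar right back. All three discs were in the tray; I tipped each one, gripped it, and stood it in a slot of its own in the rack. Then I swung the bar back down into its catch and released it.

**Last checks:**
- **Discs:** the camera views show all three standing in their slots at even height, and the tray is empty. When I lowered them, each one met the slot floor at 9 to 24 N, within about 1.5 mm of the height I expected.
- **Keeper bar:** it stopped hard at about 21 N. In the scene camera its end is within a pixel of where it was at the start.
- **Bystanders:** the pink discs measured within 0.1 pixel of where they began. I only looked at the cup, brass weight and bottle by eye, and they seemed undisturbed. My colour check did not pick out the brass weight, so it gave no number for it.
- **Robot:** it was clear of everything at hand-in.

**What went less smoothly:**
- Disc 2 did not tip on the first press. The second press, which reached about 23 N, did it.
- Closed, the gripper sat about 3 mm lower than the geometry predicts. I put this down to the grip slipping slightly on the boss.
- I saw no sign of a disc being knocked or of the grip slackening.

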